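# Put the candles back on their own stands and the glass under the dust guard

## Task

The three castings stand on each other's places: put the round candle on the middle of the round plate, the square candle on the middle of the square plate, and the open glass of wax chips on the middle of the seat under the hinged clear dust guard, setting one of them down on the free dark block meanwhile as you need. Keep all three upright throughout, and leave the guard closed all the way down over the glass.

Things in the scene. Friction and masses are not known exactly. Their poses are not given: they have to be found in the camera images.
- jar (a point): Open straight-walled drinking glass partly filled with wax chips: 58 mm diameter, 72 mm high, 0.14 kg. The point is its centre, half-way up (36 mm above its underside); z is up when upright. Grasp it round the wall. It starts on the square plate.
- round_candle (a point): Wide round candle with horizontal bands and a short wick: 64 mm diameter, body about 65 mm high (84 mm with the wick), 0.19 kg. The point is on its axis 40 mm above its underside; z is up when upright. It starts under the dust guard, on the seat.
- square_candle (a point): Slim square candle, the tallest of the three: 45 x 45 mm in plan, 121 mm high (129 mm with the wick), 0.19 kg. The point is on its axis 62 mm above its underside; x and y are square to its side faces, z is up when upright. It starts on the round plate.
- round_plate: Fixed flat round aluminium plate, 104 mm diameter, 10 mm thick, no rim. Origin at the centre of its underside, on the table; its top is 10 mm above it.
- square_plate: Fixed flat square aluminium plate, 100 x 100 mm, top 10 mm above the table, no rim. Origin under its centre, on the table; x and y are parallel to its edges.
- slate_block: Fixed dark oblong wooden block, 90 mm (x) by 160 mm (y), 22 mm high, flat top, empty at the start: the free spot for setting something down meanwhile. Origin at the centre of its underside, on the table.
- seat (a point): Centre of the seat, a flush steel disc (80 mm) on the grey base (188 x 152 mm) of the guard station, 12 mm above the table. x points level toward the hinge (robot's right, +-0.15 rad), y parallel to the hinge axis. Hinge axis: 66 mm along +x, 20 mm up. Guard walls 60 to 66 mm from here, 98 mm headroom. With the guard open, fingers closing along y leave the gripper's body most room.
- guard (a joint): Hinge of the clear plastic dust guard (box-shaped hood with aluminium frame, open below, 134 x 124 mm): 0 is closed; grows as the handle side swings up and over toward the hinge side, stop at 1.85 rad; clear of the seat from 1.7. Stiff (0.3 N m): it stays where it is left, 2 to 3 N at the handle move it. May start ajar by up to 0.25 rad.
- guard_handle (a point): Middle of the guard's handle: dark round steel bar, 10 mm diameter, 90 mm long, parallel to the hinge axis, 30 to 40 mm clear of the hood. It swings on a 194 mm radius about the hinge axis; closed, it is 162 mm from it along the seat's -x and 106 mm above it. Pinch it from above across the bar; the bar turns between the fingers as the guard swings.

How it is judged:
By the outcome, as a careful person would: the job done as asked, in the order asked, and still so for the second after the job is handed in, with the robot touching nothing.
It also fails if it takes over 131 s, if anything falls off the work surface, if the arm or the gripper's body presses on something with over 40 N, if the wrist force passes 120 N, or if a joint passes its speed limit or range.

## Robot

A 7-joint arm with a two-finger parallel gripper is mounted at the origin on a cart in front of the work surface, level with it; the furniture and walls round the work are solid. World frame = base frame: x ahead of the robot, y to its left, z up, the work surface at z = 0. Lengths are in mm, angles in degrees, forces in N, time in s.
With the tool pointing down it reaches from about 400 to 850 mm from the base axis. Payload 10.4 kg.
Tool frame: the origin (TCP) lies at the centre of the arm's flange, where the gripper is bolted on; the fingertips stand 182 mm ahead of it and the grasp point (between the pads) lies 164 mm ahead of it; z points along the fingers, y is the direction in which the jaws open and shut (so a half turn about z gives the same grasp; the last joint's range is limited). The gripper opens to 87 mm and grips with 3 to 60 N. Pads are 19 mm wide; open, the fingers measure 117 mm over their backs; the gripper's body (75 mm by 190 mm) begins 51 mm behind the grasp point.
Start: joints at [-75.264, 19.034, -3.707, 83.658, 1.238, 77.344, -5.071], TCP at [172.587, 600.705, 404.776] pointing down, gripper open.
Joint ranges: [-148.97, 148.97], [-28.65, 121.19], [-84.17, 76.75], [9.2, 138.47], [-72.65, 252.65], [3.7, 117.97], [-149.18, 149.18]. Speed limits (degrees/s): [127.2, 127.2, 159.86, 159.86, 180, 180, 180].

## Interface

Orientations are given as a 3x3 rotation matrix whose columns are the frame's x, y, z axes.
In Python, from plant import env, cams, workorder gives the robot as it stands.
- The arm moves only by the tool step_arm, never from a script. Its argument "motion" is a list that holds one entry, the list of rows, each a list of 7 numbers: the shift along the tool's x, y, z in cm, then the turn, a rotation vector about the tool's x, y, z in degrees, then the opening, from -1 (shut) to 1 (fully open), so that 0 is half open. In form: [[[tx, ty, tz, ax, ay, az, fingers], ...]]. A call has 1 to 20 rows; each row is the pose to reach, as a shift and turn from the pose commanded when the call began, along the tool's axes at that moment; what a row does not reach only later rows make up. A row lasts 1/8 s, in which the tool goes at most 62.5 mm and 10.7 degrees, less where a joint would pass 70% of its speed; a pose out of reach is approached as far as the arm can. A call with a gripper value outside its range is refused whole. The fingers move at their own pace and stop on an object; "force" is the grip in N (left out, the last holds). Time passes only in rows, so rows that repeat a pose let the fingers close. It gives the time, the measured TCP pose, the force and the opening at its end, in the units of the state.
- env.get_obs(): the state, without advancing time (a new reading comes with each control period).
- cams.camera(name): name is "scene" or "top"; returns a dict with "color" (400x640x3 uint8, blue, green, red), "depth" (400x640 float32, mm along the optical axis (not along the pixel's ray), 0 where there is no reading), "fx", "fy", "cx", "cy" (pixels), "rvec" (rotation vector, rad) and "tvec" (3), from world to camera coordinates, as OpenCV has them. Camera axes: x right, y down, z forward; pixel columns grow to the right and rows downward; lengths in mm; the calibration is good to about 2 mm. A picture is of the moment at which its call begins.
- workorder.sign_off(): hands the job in, once; it reports no verdict.
The state is a dict: "time_s": time; "qpos": joint angles; "joint_vel": joint speeds; "joint_efforts": joint torques, N m; "tool_pos": TCP position; "ee_rot": TCP orientation; "ft_force": force on the tool from outside, world axes, zero at the start; "moment": the same for the moment, N m; "opening": finger opening in mm.
Only numpy, scipy, OpenCV 4.12 (cv2) and the standard library are available. Lean on these libraries where they do the work, as an engineer would, in place of code of your own. Each camera call takes 0.05 s, during which the arm holds its last target.

## Working session

There is one attempt and no reset: what is moved stays moved. The work goes in short steps, Python scripts to look and compute and a tool call to move; the robot and the scene stay as the last step left them, time stands still between calls to the robot, and variables do not carry over. Pictures are saved under pics/ and viewed, and the job is handed in when it is done.

Besides the shell and the picture viewer there is one more tool, called after ">>>" as a command line: name --argument value ..., lists and objects as JSON in quotes. step_arm: Moves the arm, as the interface text tells. Its arguments: {"type":"object","properties":{"motion":{"type":"array","items":{"type":"array","items":{"type":"array","items":{"type":"number"}}}},"force":{"type":"number"}},"required":["motion"]}

```bash
ls; mkdir -p pics; python3 - <<'E'
from plant import env,cams,workorder
import cv2
o=env.get_obs();print({k:o[k] for k in ('time_s','qpos','tool_pos','ee_rot','ft_force','opening')})
for n in('scene','top'):
    c=cams.camera(n);cv2.imwrite(f'pics/a_{n}.png',c['color']);print(n,c['fx'],c['cx'],c['cy'],c['rvec'],c['tvec'])
E
```

```text
pics
{'time_s': 0.0, 'qpos': array([-75.26262057,  19.0700079 ,  -3.70432439,  83.70570242,
         1.23747627,  77.34407252,  -5.07021109]), 'tool_pos': array([172.593231  , 600.55648846, 403.977609  ]), 'ee_rot': array([[-9.61101894e-01,  2.76193873e-01, -3.08287771e-04],
       [ 2.76194033e-01,  9.61100933e-01, -1.36115462e-03],
       [-7.96469003e-05, -1.39335552e-03, -9.99999026e-01]]), 'ft_force': array([-0.12005475, -0.44580402,  0.47304004]), 'opening': 87.07605994423807}
scene 419.27324043801076 322.2698777692396 200.5485932940095 [ 2.14146505 -0.96643464  0.44572778] [-189.89342826  446.2990682   518.40088016]
top 402.98611503983796 319.1382964790166 198.7451331752727 [ 2.12453017 -2.16049134  0.15094227] [243.39439722 549.80319149 967.51005871]
```

View pics/a_scene.png

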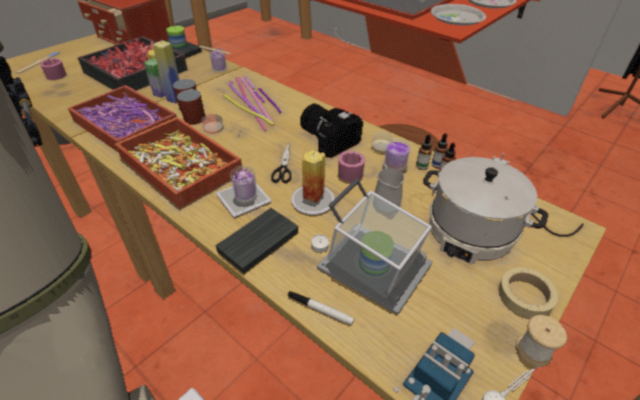

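View pics/a_top.png

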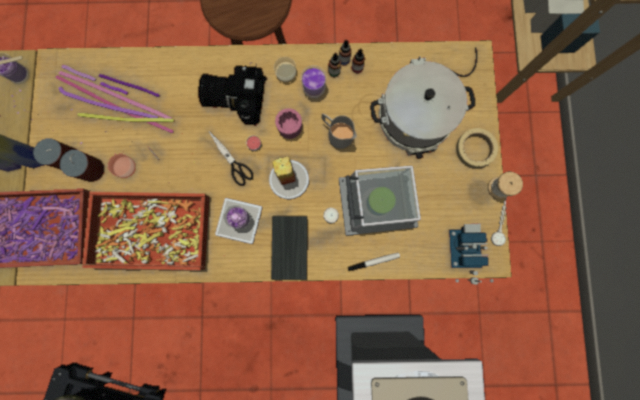

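```bash
cat > h.py <<'E'
from plant import env,cams,workorder
import cv2,numpy as np
def get(n):
    c=cams.camera(n);R=cv2.Rodrigues(np.array(c['rvec'],float))[0];t=np.array(c['tvec'],float).ravel()
    c['R'],c['t']=R,t;c['C']=-R.T@t;return c
def cloud(c):
    v,u=np.mgrid[0:400,0:640];d=c['depth'].astype(float)
    P=np.stack([(u-c['cx'])/c['fx']*d,(v-c['cy'])/c['fy']*d,d],-1)
    W=(P-c['t'])@c['R'];W[d<=0]=np.nan;return W
def onz(c,uv,z):
    uv=np.atleast_2d(np.array(uv,float));r=np.stack([(uv[:,0]-c['cx'])/c['fx'],(uv[:,1]-c['cy'])/c['fy'],np.ones(len(uv))],-1)@c['R']
    s=(z-c['C'][2])/r[:,2];return c['C']+s[:,None]*r
def proj(c,P):
    p=np.atleast_2d(np.array(P,float))@c['R'].T+c['t'];return np.stack([p[:,0]/p[:,2]*c['fx']+c['cx'],p[:,1]/p[:,2]*c['fy']+c['cy']],-1)
def crop(c,x0,y0,x1,y1,s,name):
    im=cv2.resize(c['color'][y0:y1,x0:x1],None,fx=s,fy=s,interpolation=cv2.INTER_CUBIC);cv2.imwrite('pics/'+name,im)
E
python3 - <<'E'
from h import *
t=get('top');s=get('scene');print(t['C'],s['C'])
crop(t,205,140,435,290,3.4,'b_top.png');crop(s,200,130,450,310,3.2,'b_sc.png')
np.savez('c0.npz',t=cloud(t),s=cloud(s),tc=t['color'],sc=s['color'])
E
```

```text
[ 406.46466699  229.43105645 1039.10921491] [  55.0517619  -191.77301836  681.30335231]
```

View pics/b_top.png

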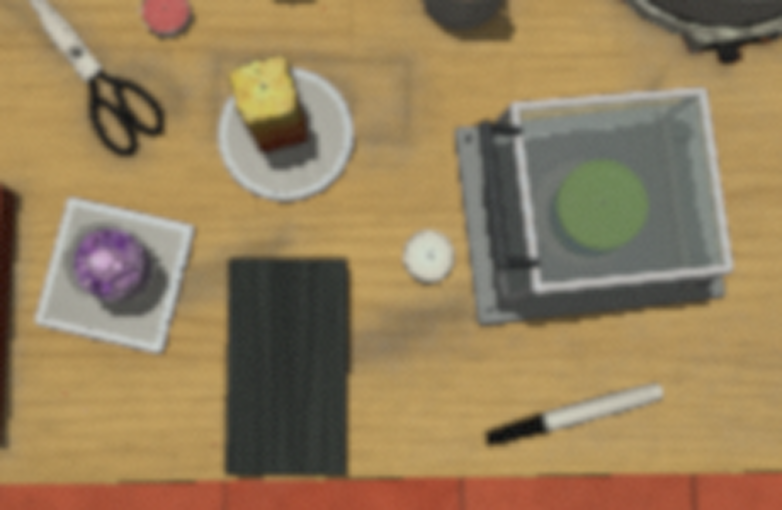

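View pics/b_sc.png

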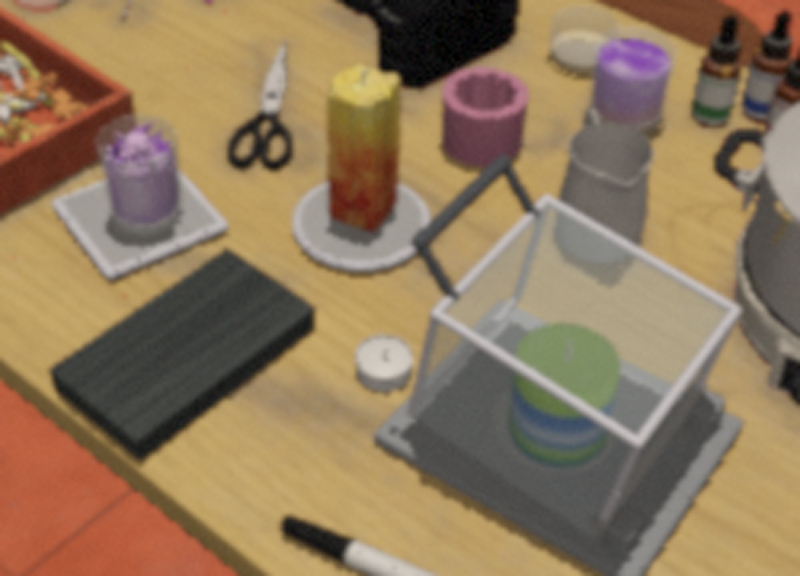

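```bash
python3 - <<'E'
from h import *
t=get('top')
f=lambda L:[(205+x/3.4,140+y/3.4) for x,y in L]
np.set_printoptions(precision=1,suppress=True)
for nm,L,z in [('sqplate',[(70,200),(192,227),(161,352),(38,322)],10),('base',[(460,128),(480,325),(722,297)],12),('slate',[(228,259),(348,259),(347,473),(227,473)],22),('sqcand top',[(231,66),(289,57),(302,112),(243,124)],131),('greentop',[(602,205)],77),('rplate',[(286,133)],10),('handle z?',[(487,125),(512,262)],130)]:
    W=onz(t,f(L),z);print(nm,W[:,:2].tolist(),W.mean(0)[:2])
d=np.load('c0.npz')
for k in'ts':
    W=d[k];
    def stat(nm,m):
        P=W[m];print(k,nm,len(P),P.mean(0),P.min(0),P.max(0))
    x,y,z=W[...,0],W[...,1],W[...,2]
    stat('sqc',(abs(x-520)<40)&(abs(y-300)<50)&(z>115)&(z<145))
    stat('jar',(abs(x-400)<60)&(abs(y-440)<60)&(z>40)&(z<100))
    stat('slate',(abs(x-340)<120)&(abs(y-300)<80)&(z>17)&(z<27))
    m=(abs(x-470)<120)&(abs(y-70)<150)&(z>30)
    stat('guard',m); print(np.histogram(z[m],bins=np.arange(30,200,10)))
E
```

```text
sqplate [[562.4023791825314, 476.14219344267553], [540.1084922067967, 383.18227157846485], [446.26621008782433, 405.9494193563305], [470.19784104540605, 498.5663136147915]] [504.7 441. ]
base [[612.5192111335552, 178.4673630055704], [462.31924065660263, 167.11607828323054], [480.2031741209382, -14.486389405953872]] [518.3 110.4]
slate [[514.0149985940463, 354.38817785257265], [512.4924131405139, 264.8297256527675], [355.7996742873881, 267.43822215755574], [357.1922375992781, 354.9920773895124]] [434.9 310.4]
sqcand top [[634.3593703898719, 339.0606123284316], [639.9318499564503, 299.5500579775977], [601.5632305326707, 290.96775380371065], [593.9944130614872, 330.92343338514695]] [617.5 315.1]
greentop [[542.1306668348898, 82.45020120964125]] [542.1  82.5]
rplate [[611.3791026535735, 311.52977265891343]] [611.4 311.5]
handle z? [[590.5885304575127, 166.03568899514332], [497.3713303095462, 151.89186785382086]] [544. 159.]<stdin>:11: RuntimeWarning: Mean of empty slice.
  ret = um.true_divide(
Traceback (most recent call last):
ValueError: zero-size array to reduction operation minimum which has no identity
```

```bash
python3 - <<'E'
from h import *
np.set_printoptions(precision=1,suppress=True)
d=np.load('c0.npz')
for k in'ts':
    W=d[k];C=d[k+'c'].astype(int)
    def stat(nm,m):
        P=W[m]
        if len(P):print(k,nm,len(P),P.mean(0),np.percentile(P,[2,50,98],axis=0).tolist())
    x,y,z=W[...,0],W[...,1],W[...,2]
    stat('sqctop',(abs(x-617)<50)&(abs(y-315)<50)&(z>124)&(z<145))
    stat('sqcall',(abs(x-617)<50)&(abs(y-315)<50)&(z>20)&(z<145))
    stat('jar',(abs(x-505)<55)&(abs(y-441)<55)&(z>25)&(z<100))
    stat('slate',(abs(x-435)<120)&(abs(y-310)<60)&(z>17)&(z<27))
    stat('rplate',(abs(x-611)<70)&(abs(y-311)<70)&(z>5)&(z<15))
    stat('sqplate',(abs(x-505)<70)&(abs(y-441)<70)&(z>5)&(z<15))
    g=(C[...,1]>C[...,2]+25)&(C[...,1]>C[...,0]+20)
    stat('green',g&(abs(x-542)<70)&(abs(y-82)<70)&(z>60))
    stat('base',(abs(x-542)<110)&(abs(y-82)<120)&(z>8)&(z<16))
    m=(abs(x-542)<120)&(abs(y-82)<150)&(z>90)
    stat('guardhi',m); 
    dark=C.sum(-1)<270
    stat('handle',dark&(z>95)&(abs(x-542)<120)&(abs(y-160)<70))
    P=W[dark&(z>95)&(abs(x-542)<120)&(abs(y-160)<70)]
    print(P[::max(1,len(P)//25)])
E
```

```text
t sqctop 264 [620.3 318.  127.1] [[600.2955472000428, 297.7792481366185, 124.24073288442759], [620.0163600809135, 318.41318593061766, 126.88774513508453], [640.5461244345414, 337.141512585305, 131.2497776688705]]
t sqcall 457 [614.3 315.2 108. ] [[597.1097466814911, 295.42651370042296, 27.36463172086393], [612.0726955694072, 315.54361622675447, 124.97615411245079], [639.4051349568012, 337.11146395346, 130.68067128974027]]
t jar 523 [509.7 435.1  69. ] [[483.51417241270235, 408.67526294404263, 34.41363407930262], [509.4203067507576, 433.8903963071651, 71.24464039201789], [537.1044589336, 463.3375180172373, 82.8579302065254]]
t slate 2260 [434.8 311.3  21.2] [[359.0650372804879, 267.5762538987681, 17.70728759840554], [434.92853941999385, 311.676122335636, 21.152004801891533], [511.59012838048045, 354.6369637987231, 24.87596981502551]]
t rplate 810 [603.6 307.4   9.4] [[564.5534645478186, 264.8949138774807, 5.609992599507719], [599.0913421619495, 299.207846946961, 9.426019396691514], [656.4653539455311, 359.0678553475005, 13.164558996631543]]
t sqplate 943 [501.  438.8   9.4] [[453.2550
[... 3130 characters left out ...]
60964442209034, 97.3420515070031], [509.3601691238561, 158.25512530452352, 157.29567854789178], [584.814496141751, 170.71738295759002, 164.875740187565]]
[[584.4 172.7 163.3]
 [585.2 165.8 161.6]
 [579.  165.8 160.3]
 [563.7 168.8 163.1]
 [564.  164.2 163. ]
 [584.9 159.6 149.9]
 [555.6 162.4 161.7]
 [540.4 165.1 164.9]
 [581.2 153.6 142.8]
 [532.9 161.5 164.4]
 [583.5 147.4 137. ]
 [527.2 159.1 162. ]
 [514.9 161.  161.5]
 [498.4 161.9 164.6]
 [493.2 159.9 164.5]
 [493.3 157.4 161. ]
 [494.5 153.4 155.1]
 [492.7 146.9 150.5]
 [494.8 143.5 140.9]
 [493.2 139.4 134.4]
 [481.2  96.1 118.8]
 [480.9  99.8 110.9]
 [482.   93.9 111.6]
 [483.2  92.3 109.2]
 [483.  102.7  95.9]
 [483.8  91.8  98. ]]
```

```bash
cat >> h.py <<'E'
from scipy.spatial.transform import Rotation as Ro
np.set_printoptions(precision=2,suppress=True)
def plan(targets):
    """targets: list of (grasp xyz, jaw angle deg)"""
    o=env.get_obs();p=np.array(o['tool_pos']);R=np.array(o['ee_rot'])
    print('t',round(o['time_s'],2),'grasp now',p+164*R[:,2],'jaw',np.degrees(np.arctan2(R[1,1],R[0,1])),'open',round(o['opening'],1),'F',np.array(o['ft_force']))
    for g,a in targets:
        a=np.radians(a);y=np.array([np.cos(a),np.sin(a),0]);z=np.array([0,0,-1.]);Rt=np.stack([np.cross(y,z),y,z],1)
        d=R.T@(np.array(g)-164*z-p)/10;r=Ro.from_matrix(R.T@Rt).as_rotvec(degrees=True)
        print(np.round(d,2).tolist(),np.round(r,1).tolist())
E
python3 - <<'E'
from h import *
plan([((539,164,240),95.5),((539,164,159),95.5)])
E
```

```text
t 0.25 grasp now [172.53 600.56 240.4 ] jaw 73.96989210467481 open 86.9 F [0.46 0.49 0.15]
[-47.28, -31.85, 0.06] [-0.0, -0.0, -21.5]
[-47.28, -31.84, 8.16] [-0.0, -0.0, -21.5]
```

>>> step_arm --motion '[[[-5,-3.4,0,0,0,-3,0],[-10,-6.7,0,0,0,-6,0],[-16,-10.8,0,0,0,-9,0],[-22,-14.8,0,0,0,-12,0],[-28,-18.9,0,0,0,-15,0],[-34,-22.9,0,0,0,-18,0],[-40,-26.9,0,0,0,-21.5,-0.1],[-45,-30.3,0,0,0,-21.5,-0.1],[-47.3,-31.8,0,0,0,-21.5,-0.1],[-47.3,-31.8,0,0,0,-21.5,-0.1],[-47.3,-31.8,0,0,0,-21.5,-0.1],[-47.3,-31.8,0,0,0,-21.5,-0.1]]]' --force 12

```text
time_s: 1.75
tool_pos: [538.5, 166.2, 404.6]
ee_rot: [[-0.995, -0.098, -0.001], [-0.098, 0.995, 0.001], [0.001, 0.001, -1.0]]
ft_force: [-0.3, 0.1, -0.6]
opening: 39.5
```

```bash
python3 - <<'E'
from h import *
plan([((539,164,159),95.5)])
t=get('top');s=get('scene')
crop(t,300,140,440,280,4,'c_top.png');crop(s,270,100,450,310,2.8,'c_sc.png')
E
```

```text
t 1.75 grasp now [538.43 166.32 240.62] jaw 95.61356531610451 open 39.5 F [-0.25  0.14 -0.65]
[-0.03, -0.23, 8.16] [0.0, -0.0, 0.1]
```

View pics/c_sc.png

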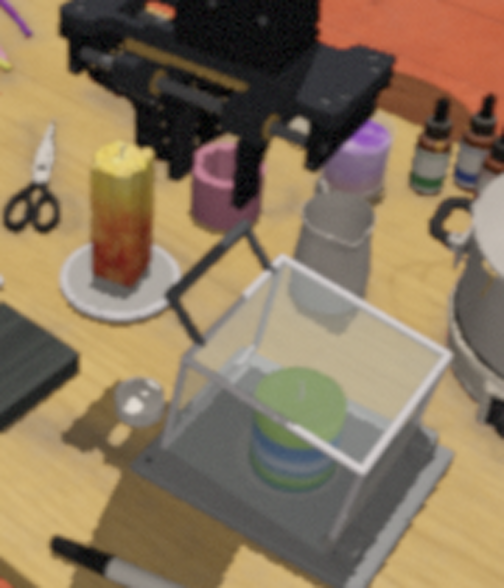

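The gripper hovers above the handle (bar at about (210,265) in the crop), clear of the hood and the candle. Descending and pinching.

>>> step_arm --motion '[[[0,-0.2,2,0,0,0,-0.1],[0,-0.2,4,0,0,0,-0.1],[0,-0.2,6,0,0,0,-0.1],[0,-0.2,7.5,0,0,0,-0.1],[0,-0.2,8.2,0,0,0,-0.1],[0,-0.2,8.2,0,0,0,-0.1],[0,-0.2,8.2,0,0,0,-1],[0,-0.2,8.2,0,0,0,-1],[0,-0.2,8.2,0,0,0,-1],[0,-0.2,8.2,0,0,0,-1],[0,-0.2,8.2,0,0,0,-1]]]' --force 15

```text
time_s: 3.22
tool_pos: [539.4, 164.5, 323.7]
ee_rot: [[-0.995, -0.097, 0.001], [-0.097, 0.995, 0.003], [-0.001, 0.003, -1.0]]
ft_force: [-1.3, 7.2, 3.7]
opening: 9.2
```

```bash
python3 - <<'E'
from h import *
o=env.get_obs();R=np.array(o['ee_rot']);g=o['tool_pos']+164*R[:,2]
plan([])
a0=np.arcsin((g[2]-32)/194);ac=np.arctan2(106,162);print('ajar',a0-ac)
N=18;aE=ac+1.82
sx=np.array([np.sin(np.radians(5.5)),-np.cos(np.radians(5.5)),0])
for a in np.linspace(a0,aE,N+1)[1:]:
    d=sx*194*(np.cos(a0)-np.cos(a))+np.array([0,0,194*(np.sin(a)-np.sin(a0))])
    print(np.round(R.T@d/10,1).tolist())
E
```

```text
t 3.23 grasp now [539.54 165.11 159.69] jaw 95.58874512093074 open 9.2 F [-1.35  7.25  3.66]
ajar 0.1390023398594986
[0.0, -1.3, -1.3]
[0.0, -2.6, -2.5]
[0.0, -4.1, -3.6]
[0.0, -5.7, -4.5]
[0.0, -7.3, -5.2]
[0.0, -9.0, -5.8]
[0.0, -10.8, -6.3]
[0.0, -12.5, -6.6]
[0.0, -14.4, -6.7]
[0.0, -16.2, -6.6]
[0.0, -18.0, -6.4]
[0.0, -19.7, -6.0]
[0.0, -21.5, -5.4]
[0.0, -23.1, -4.7]
[0.0, -24.7, -3.9]
[0.0, -26.2, -2.9]
[0.0, -27.6, -1.7]
[0.0, -28.9, -0.4]
```

>>> step_arm --motion '[[[0,-0.5,-0.5,0,0,0,-1],[0,-1.3,-1.3,0,0,0,-1],[0,-2.6,-2.5,0,0,0,-1],[0,-4.1,-3.6,0,0,0,-1],[0,-5.7,-4.5,0,0,0,-1],[0,-7.3,-5.2,0,0,0,-1],[0,-9.0,-5.8,0,0,0,-1],[0,-10.8,-6.3,0,0,0,-1],[0,-12.5,-6.6,0,0,0,-1],[0,-14.4,-6.7,0,0,0,-1],[0,-16.2,-6.6,0,0,0,-1],[0,-18.0,-6.4,0,0,0,-1],[0,-19.7,-6.0,0,0,0,-1],[0,-21.5,-5.4,0,0,0,-1],[0,-23.1,-4.7,0,0,0,-1],[0,-24.7,-3.9,0,0,0,-1],[0,-26.2,-2.9,0,0,0,-1],[0,-27.6,-1.7,0,0,0,-1],[0,-28.9,-0.4,0,0,0,-1],[0,-28.9,-0.4,0,0,0,-1]]]'

```text
time_s: 5.72
tool_pos: [567.1, -125.0, 325.0]
ee_rot: [[-0.995, -0.096, -0.002], [-0.096, 0.995, 0.002], [0.002, 0.002, -1.0]]
ft_force: [2.7, 5.4, -8.7]
opening: 9.2
```

```bash
python3 - <<'E'
from h import *
plan([])
t=get('top');s=get('scene')
crop(t,200,140,440,280,3.3,'d_top.png');crop(s,270,60,500,310,2.3,'d_sc.png')
E
```

```text
t 5.72 grasp now [ 566.76 -124.76  161.03] jaw 95.49179308859556 open 9.2 F [ 2.72  5.36 -8.68]
```

View pics/d_sc.png

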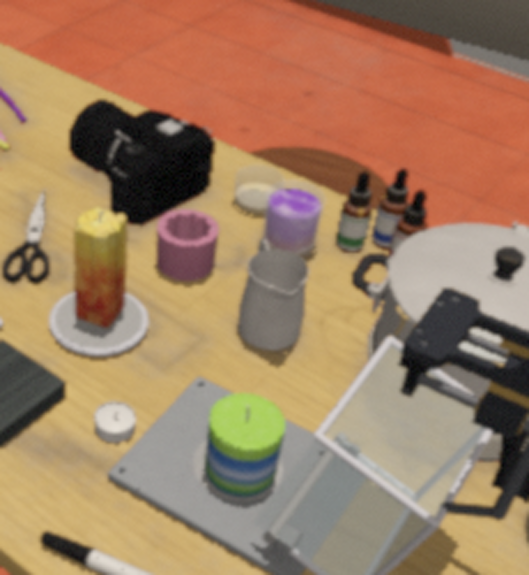

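>>> step_arm --motion '[[[0,0,0,0,0,0,-0.4],[0,0,0,0,0,0,-0.4],[0,0,-1,0,0,0,-0.4],[0,0,-3,0,0,0,-0.4],[0,0,-6,0,0,0,-0.4],[0,0,-10,0,0,0,0],[0,3,-12,0,0,0,1],[0,7,-12,0,0,0,1],[0,12,-12,0,0,0,1],[0,17,-12,0,0,0,1],[0,22,-12,0,0,0,1],[0,28,-12,0,0,10,1],[0,34,-12,0,0,20,1],[0,40,-12,0,0,30,1],[0,45,-12,0,0,40,1],[0,45,-12,0,0,40,1]]]'

```text
time_s: 7.82
tool_pos: [522.6, 327.2, 446.7]
ee_rot: [[-0.826, 0.563, -0.0], [0.563, 0.826, 0.001], [0.001, 0.001, -1.0]]
ft_force: [0.4, -0.4, 0.6]
opening: 86.8
```

```bash
python3 - <<'E'
from h import *
plan([((509.5,436,170),45)])
t=get('top');s=get('scene')
crop(t,205,140,435,290,3.4,'e_top.png');crop(s,200,130,450,310,3.2,'e_sc.png')
np.savez('c1.npz',t=cloud(t),s=cloud(s),tc=t['color'],sc=s['color'])
E
```

```text
t 7.83 grasp now [522.48 327.37 282.73] jaw 55.70708466836247 open 86.8 F [ 0.43 -0.4   0.6 ]
[7.2, 8.25, 11.28] [0.0, -0.1, 10.7]
```

View pics/e_top.png

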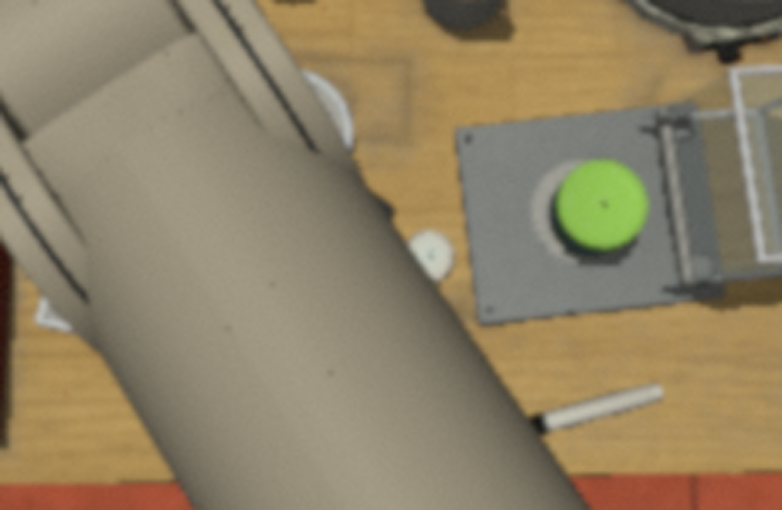

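View pics/e_sc.png

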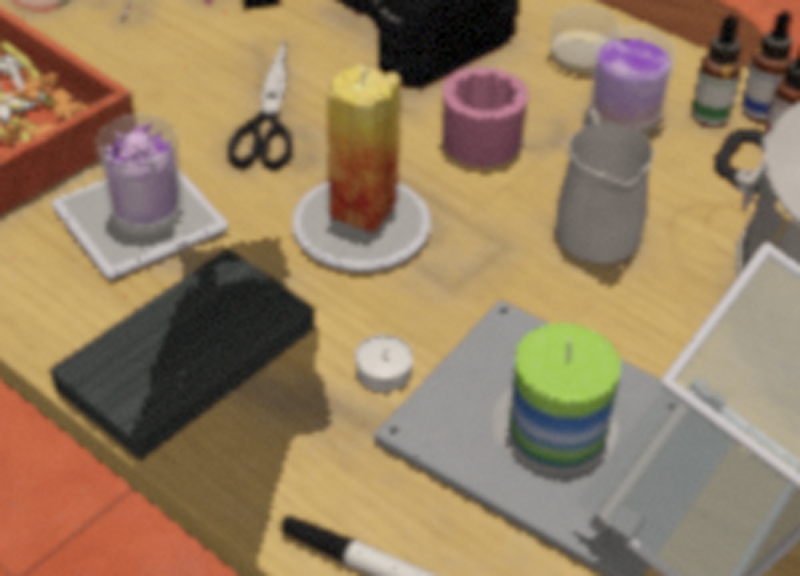

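>>> step_arm --motion '[[[2,2.3,3,0,0,3,1],[4,4.6,6,0,0,6,1],[6,7,9,0,0,9,1],[7.2,8.2,11,0,0,10.7,1],[7.2,8.2,11,0,0,10.7,1],[7.2,8.2,11,0,0,10.7,1]]]'

```text
time_s: 8.68
tool_pos: [512.8, 429.2, 338.4]
ee_rot: [[-0.703, 0.711, 0.002], [0.711, 0.703, 0.0], [-0.001, 0.002, -1.0]]
ft_force: [-0.1, -0.1, 0.8]
opening: 87.1
```

```bash
python3 - <<'E'
from h import *
plan([((509.5,436,48),45)])
s=get('scene')
crop(s,150,100,350,260,3.5,'f_sc.png')
E
```

```text
t 8.68 grasp now [513.09 429.3  174.42] jaw 44.69687678561302 open 87.1 F [-0.1  -0.06  0.83]
[0.72, 0.22, 12.64] [0.1, 0.1, -0.3]
```

View pics/f_sc.png

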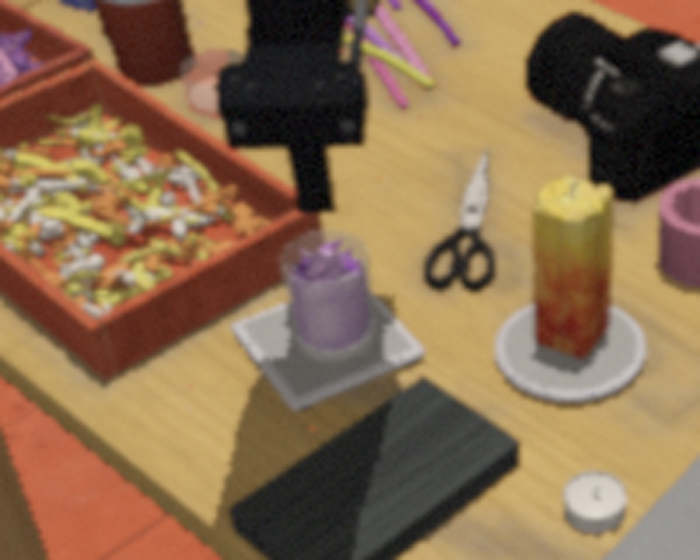

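```bash
python3 - <<'E'
import numpy as np
d=np.load('c0.npz');W=d['t'].reshape(-1,3)
m=(W[:,0]>430)&(W[:,0]<650)&(W[:,1]>495)&(W[:,1]<560);print(np.percentile(W[m],[90,98,100],axis=0))
E
```

```text
[[625.86499166 552.96229928  44.1844868 ]
 [644.96545255 558.6352847   47.98328436]
 [649.89235549 559.84974127  50.8013131 ]]
```

>>> step_arm --motion '[[[0.7,0.2,0,0,0,0,1],[0.7,0.2,3,0,0,0,1],[0.7,0.2,6,0,0,0,1],[0.7,0.2,8,0,0,0,1]]]'

```text
time_s: 9.22
tool_pos: [507.7, 437.4, 256.0]
ee_rot: [[-0.704, 0.71, -0.0], [0.71, 0.704, -0.0], [0.0, -0.0, -1.0]]
ft_force: [0.3, -0.1, 1.3]
opening: 86.9
```

```bash
python3 - <<'E'
from h import *
plan([((509.5,436,48),45)])
t=get('top');s=get('scene')
crop(s,150,100,350,260,3.5,'g_sc.png')
E
```

```text
t 9.22 grasp now [507.61 437.42  91.96] jaw 44.78218324502171 open 86.9 F [ 0.3  -0.07  1.35]
[-0.23, 0.03, 4.4] [-0.0, -0.0, -0.2]
```

View pics/g_sc.png

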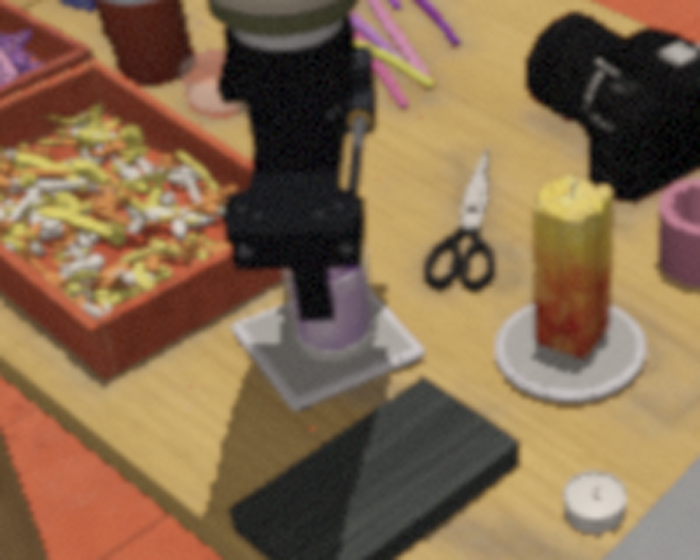

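>>> step_arm --motion '[[[-0.2,0,2,0,0,0,1],[-0.2,0,4,0,0,0,1],[-0.2,0,4.4,0,0,0,1],[-0.2,0,4.4,0,0,0,0.4],[-0.2,0,4.4,0,0,0,0.2],[-0.2,0,4.4,0,0,0,-0.1],[-0.2,0,4.4,0,0,0,-0.1],[-0.2,0,4.4,0,0,0,-0.1]]]' --force 15

```text
time_s: 10.32
tool_pos: [509.4, 436.2, 213.2]
ee_rot: [[-0.704, 0.71, 0.001], [0.71, 0.704, 0.001], [0.0, 0.001, -1.0]]
ft_force: [0.6, -0.1, 1.9]
opening: 57.2
```

```bash
python3 - <<'E'
from h import *
plan([])
E
```

```text
t 10.32 grasp now [509.47 436.31  49.23] jaw 44.775675135246 open 57.2 F [ 0.56 -0.11  1.89]
```

```bash
python3 - <<'E'
from h import *
plan([((509,436,110),45),((435,311,110),45),((435,311,63),45)])
E
```

```text
t 10.32 grasp now [509.47 436.31  49.23] jaw 44.775675135246 open 57.2 F [ 0.56 -0.11  1.89]
[0.01, -0.04, -6.08] [0.0, -0.0, -0.2]
[-3.65, -14.09, -6.09] [0.0, -0.0, -0.2]
[-3.65, -14.1, -1.39] [0.0, -0.0, -0.2]
```

>>> step_arm --motion '[[[0,0,-1,0,0,0,-0.1],[0,0,-2.5,0,0,0,-0.1],[0,0,-4,0,0,0,-0.1],[0,0,-5.5,0,0,0,-0.1],[0,0,-6,0,0,0,-0.1],[-0.5,-2,-6,0,0,0,-0.1],[-1,-4,-6,0,0,0,-0.1],[-1.7,-6.5,-6,0,0,0,-0.1],[-2.3,-9,-6,0,0,0,-0.1],[-3,-11.5,-6,0,0,0,-0.1],[-3.5,-13.5,-6,0,0,0,-0.1],[-3.7,-14.1,-6,0,0,0,-0.1],[-3.7,-14.1,-5,0,0,0,-0.1],[-3.7,-14.1,-3.5,0,0,0,-0.1],[-3.7,-14.1,-2.5,0,0,0,-0.1],[-3.7,-14.1,-2,0,0,0,-0.1],[-3.7,-14.1,-2,0,0,0,-0.1]]]'

```text
time_s: 12.45
tool_pos: [435.2, 310.5, 232.3]
ee_rot: [[-0.704, 0.71, -0.001], [0.71, 0.704, -0.001], [-0.0, -0.001, -1.0]]
ft_force: [0.5, -0.0, -1.4]
opening: 57.2
```

```bash
python3 - <<'E'
from h import *
plan([((435,311,62),45)])
s=get('scene')
crop(s,150,100,350,280,3.3,'i_sc.png')
E
```

```text
t 12.45 grasp now [435.14 310.45  68.27] jaw 44.77123270105224 open 57.2 F [ 0.46 -0.02 -1.39]
[0.05, 0.02, 0.63] [-0.0, 0.0, -0.2]
```

View pics/i_sc.png

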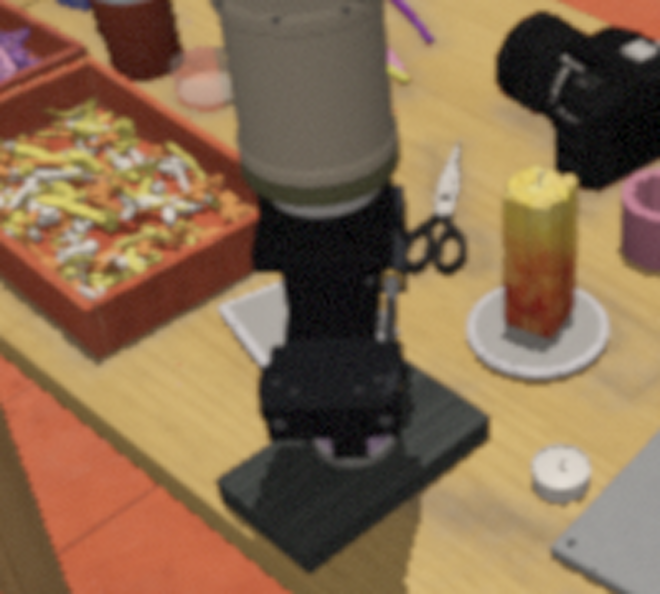

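>>> step_arm --motion '[[[0,0,0.3,0,0,0,-0.1],[0,0,0.5,0,0,0,-0.1],[0,0,0.6,0,0,0,-0.1],[0,0,0.65,0,0,0,-0.1],[0,0,0.65,0,0,0,-0.1]]]'

```text
time_s: 13.12
tool_pos: [435.2, 310.5, 226.2]
ee_rot: [[-0.704, 0.71, 0.0], [0.71, 0.704, 0.0], [0.0, 0.0, -1.0]]
ft_force: [-0.8, -0.4, -2.2]
opening: 56.7
```

>>> step_arm --motion '[[[0,0,0.07,0,0,0,-0.1],[0,0,0.12,0,0,0,-0.1],[0,0,0.12,0,0,0,-0.1]]]'

```text
time_s: 13.5
tool_pos: [435.3, 310.5, 225.2]
ee_rot: [[-0.704, 0.71, 0.0], [0.71, 0.704, 0.0], [0.0, 0.0, -1.0]]
ft_force: [-0.5, -0.7, 0.1]
opening: 56.8
```

>>> step_arm --motion '[[[0,0,0,0,0,0,0.4],[0,0,0,0,0,0,0.6],[0,0,0,0,0,0,1],[0,0,0,0,0,0,1],[0,0,-2,0,0,0,1],[0,0,-5,0,0,0,1],[0,0,-9,0,0,0,1],[0,0,-13,0,0,0,1],[0,0,-13,0,0,0,1]]]'

```text
time_s: 14.62
tool_pos: [436.0, 310.8, 358.2]
ee_rot: [[-0.704, 0.71, 0.004], [0.71, 0.704, 0.004], [0.0, 0.006, -1.0]]
ft_force: [-0.5, 0.9, -1.1]
opening: 87.2
```

```bash
python3 - <<'E'
from h import *
s=get('scene')
crop(s,150,100,350,280,3.3,'j_sc.png')
W=cloud(s);z=W[...,2]
# sq candle side & top fit from saved start cloud
d=np.load('c0.npz')
for k in 'ts':
    P=d[k];m=(abs(P[...,0]-617)<50)&(abs(P[...,1]-315)<50)&(P[...,2]>116)&(P[...,2]<140)
    r=cv2.minAreaRect(P[m][:,:2].astype(np.float32));print(k,r)
m=(abs(W[...,0]-435)<60)&(abs(W[...,1]-311)<50)&(z>45)&(z<100);print(np.percentile(W[m],[2,98],axis=0))
plan([((618.5,316.5,190),10)])
E
```

```text
t ((620.4878540039062, 318.7464294433594), (42.08393096923828, 42.34531021118164), 10.797450065612793)
s ((617.7196655273438, 316.857177734375), (42.62457275390625, 41.51579284667969), 15.190818786621094)
[[406.62 282.15  47.08]
 [462.25 337.92  93.86]]
t 14.68 grasp now [435.73 310.95 192.14] jaw 44.770260723999016 open 86.7 F [-0.2   0.43 -0.37]
[-12.47, 13.41, 0.25] [0.1, -0.1, 34.8]
```

View pics/j_sc.png

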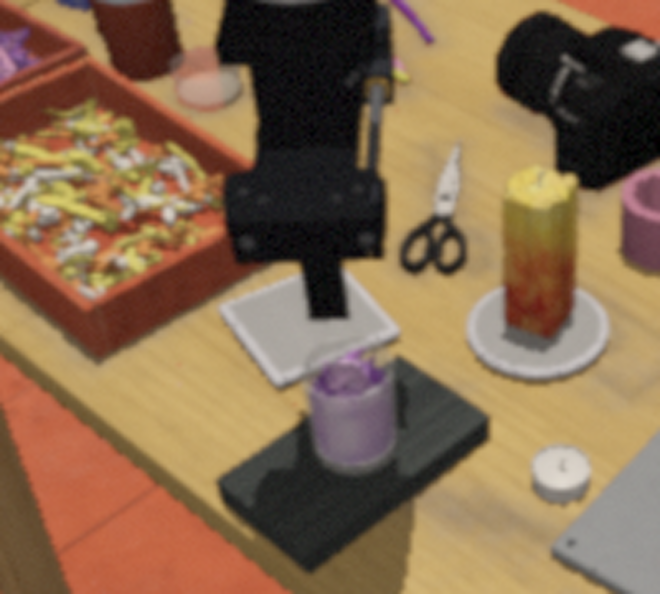

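>>> step_arm --motion '[[[-2,2.1,-0.5,0,0,6,1],[-4,4.3,-1,0,0,12,1],[-6.5,7,-1,0,0,18,1],[-9,9.7,-1,0,0,24,1],[-11,11.8,-1,0,0,30,1],[-12.5,13.4,-1,0,0,34,1],[-12.5,13.4,-1,0,0,34,1],[-12.5,13.4,-1,0,0,34,1]]]'

```text
time_s: 15.68
tool_pos: [617.8, 316.2, 363.9]
ee_rot: [[-0.188, 0.982, -0.002], [0.982, 0.188, -0.001], [-0.0, -0.002, -1.0]]
ft_force: [0.2, 0.4, -0.2]
opening: 86.9
```

```bash
python3 - <<'E'
from h import *
plan([((618.5,317,103),11)])
s=get('scene')
crop(s,220,60,420,260,3,'k_sc.png')
E
```

```text
t 15.68 grasp now [617.49 316.14 199.93] jaw 10.855599523930236 open 86.9 F [ 0.17  0.41 -0.24]
[0.06, 0.1, 9.69] [-0.1, 0.0, -0.1]
```

View pics/k_sc.png

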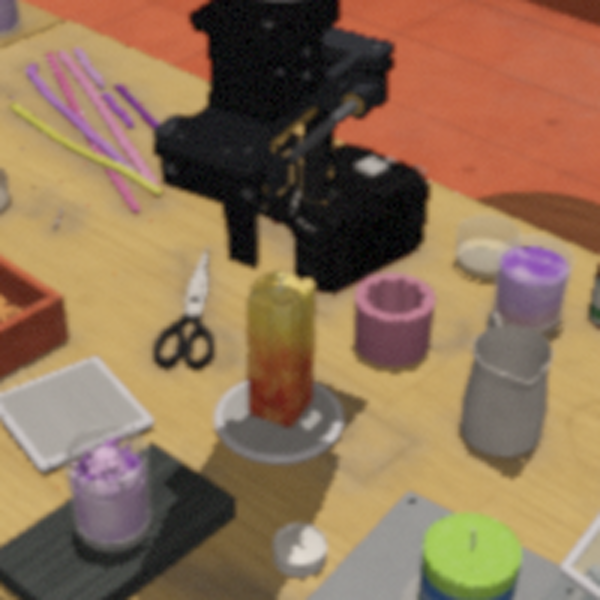

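```bash
python3 - <<'E'
import numpy as np
d=np.load('c0.npz');W=d['t'].reshape(-1,3)
for lo,hi in((640,700),(700,730),(730,760),(760,800)):
    m=(W[:,0]>lo)&(W[:,0]<hi)&(W[:,1]>220)&(W[:,1]<420);print(lo,np.nanmax(W[m],axis=0))
E
```

```text
640 [699.99096777 419.58710264 128.23308359]
700 [729.95544831 419.43916226  54.67465263]
730 [759.99827531 419.74701452  76.47194293]
760 [799.97416234 419.98649665  96.40915034]
```

>>> step_arm --motion '[[[0.1,0.1,2,0,0,0,1],[0.1,0.1,4.5,0,0,0,1],[0.1,0.1,7,0,0,0,1],[0.1,0.1,9,0,0,0,1],[0.1,0.1,9.2,0,0,0,1],[0.1,0.1,9.2,0,0,0,0.4],[0.1,0.1,9.2,0,0,0,0.1],[0.1,0.1,9.2,0,0,0,-0.2],[0.1,0.1,9.2,0,0,0,-0.4],[0.1,0.1,9.2,0,0,0,-0.4],[0.1,0.1,9.2,0,0,0,-0.4]]]' --force 18

```text
time_s: 17.1
tool_pos: [619.2, 317.3, 273.1]
ee_rot: [[-0.187, 0.982, 0.0], [0.982, 0.187, 0.0], [0.0, 0.0, -1.0]]
ft_force: [0.2, -0.4, 0.2]
opening: 41.0
```

```bash
python3 - <<'E'
from h import *
plan([((505,441,170),-13.6),((505,441,110),-13.6)])
s=get('scene')
crop(s,220,60,420,260,3,'l_sc.png')
E
```

```text
t 17.1 grasp now [619.28 317.31 109.14] jaw 10.76640478143004 open 41.0 F [ 0.15 -0.36  0.24]
[14.29, -8.91, -6.09] [0.0, -0.0, 24.4]
[14.29, -8.91, -0.09] [0.0, -0.0, 24.4]
```

View pics/l_sc.png

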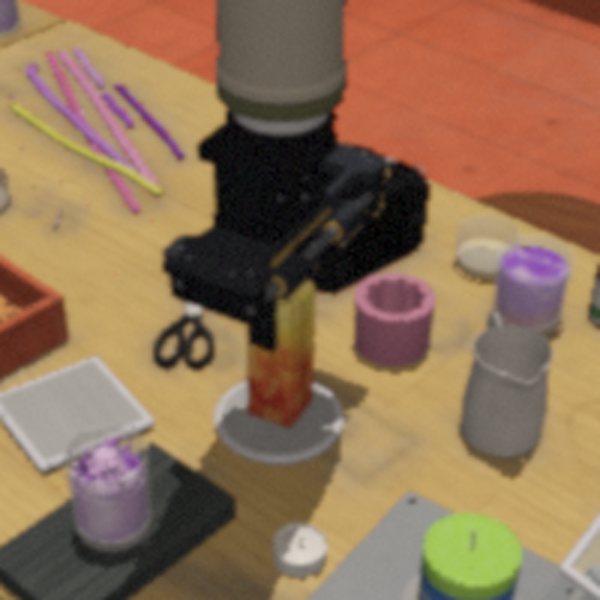

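```bash
python3 - <<'E'
from h import *
s=get('scene')
c=[(352,268),(400,330),(280,384),(220,312)]
print(onz(s,[(150+x/3.3,100+y/3.3) for x,y in c],10),onz(s,[(150+x/3.3,100+y/3.3) for x,y in c],10).mean(0))
W=cloud(s);C=s['color'].astype(int)
m=(abs(W[...,0]-505)<75)&(abs(W[...,1]-441)<70)&(W[...,2]>6)&(W[...,2]<14)
r=cv2.minAreaRect(W[m][:,:2].astype(np.float32));print(r)
x,y=W[...,0][m],W[...,1][m];print(len(x),x.mean(),y.mean())
E
```

```text
[[564.12 457.98  10.  ]
 [539.73 380.12  10.  ]
 [445.84 401.37  10.  ]
 [465.66 491.92  10.  ]] [503.84 432.85  10.  ]
((505.3802795410156, 442.44561767578125), (102.58075714111328, 99.98653411865234), 76.4439468383789)
1030 503.8620692649955 443.6968576168434
```

>>> step_arm --motion '[[[0,0,-0.7,0,0,0,-0.4],[0,0,-2,0,0,0,-0.4],[0,0,-4,0,0,0,-0.4],[0,0,-5.5,0,0,0,-0.4],[0,0,-6,0,0,0,-0.4],[0,0,-6,0,0,0,-0.4]]]'

```text
time_s: 17.95
tool_pos: [619.2, 317.3, 333.4]
ee_rot: [[-0.187, 0.982, 0.0], [0.982, 0.187, 0.0], [0.0, 0.0, -1.0]]
ft_force: [0.0, -0.2, -2.5]
opening: 41.3
```

```bash
python3 - <<'E'
from h import *
plan([])
s=get('scene')
crop(s,220,60,420,260,3,'m_sc.png')
E
```

```text
t 17.95 grasp now [619.27 317.33 169.37] jaw 10.77157360544765 open 41.3 F [ 0.04 -0.21 -2.45]
```

View pics/m_sc.png

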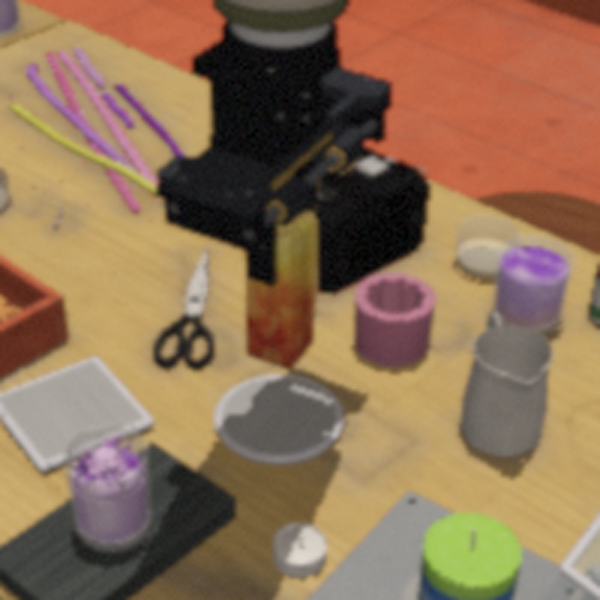

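>>> step_arm --motion '[[[1,-0.6,0,0,0,2,-0.4],[2.5,-1.6,0,0,0,4,-0.4],[4.3,-2.7,0,0,0,7,-0.4],[6.2,-3.8,0,0,0,11,-0.4],[8,-5,0,0,0,15,-0.4],[9.8,-6.1,0,0,0,18,-0.4],[11.5,-7.1,0,0,0,21,-0.4],[13,-8.1,0,0,0,23,-0.4],[14,-8.7,0,0,0,24.4,-0.4],[14.35,-8.9,0,0,0,24.4,-0.4],[14.35,-8.9,1,0,0,24.4,-0.4],[14.35,-8.9,2.5,0,0,24.4,-0.4],[14.35,-8.9,4,0,0,24.4,-0.4],[14.35,-8.9,5,0,0,24.4,-0.4],[14.35,-8.9,5.4,0,0,24.4,-0.4],[14.35,-8.9,5.4,0,0,24.4,-0.4]]]'

```text
time_s: 20.0
tool_pos: [505.0, 441.6, 278.9]
ee_rot: [[0.236, 0.972, -0.0], [0.972, -0.236, -0.0], [-0.0, -0.0, -1.0]]
ft_force: [0.4, -0.5, -1.3]
opening: 40.9
```

```bash
python3 - <<'E'
from h import *
plan([((505,441.7,109.5),-13.6)])
s=get('scene')
crop(s,180,60,380,260,3,'n_sc.png')
E
```

```text
t 20.0 grasp now [505.   441.61 114.95] jaw -13.635971110263727 open 40.9 F [ 0.38 -0.47 -1.29]
[0.01, -0.0, 0.54] [-0.0, 0.0, -0.0]
```

View pics/n_sc.png

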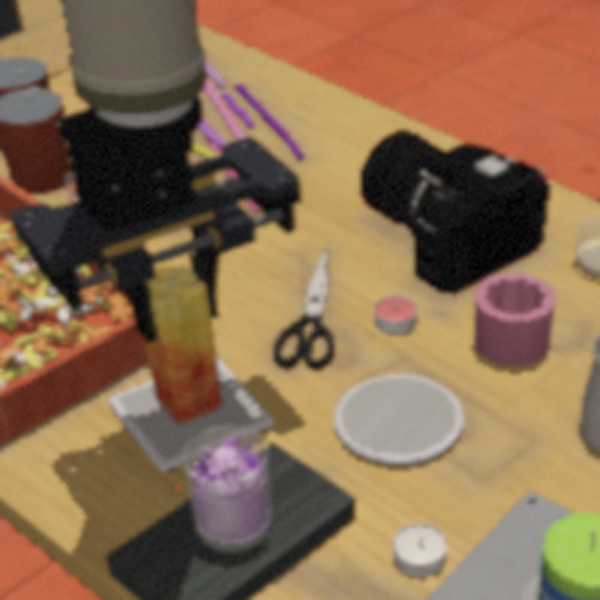

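>>> step_arm --motion '[[[0,0,0.25,0,0,0,-0.4],[0,0,0.45,0,0,0,-0.4],[0,0,0.55,0,0,0,-0.4],[0,0,0.6,0,0,0,-0.4],[0,0,0.6,0,0,0,-0.4]]]'

```text
time_s: 20.68
tool_pos: [505.0, 441.7, 273.1]
ee_rot: [[0.236, 0.972, 0.0], [0.972, -0.236, 0.0], [0.0, 0.0, -1.0]]
ft_force: [-0.2, 0.2, -0.9]
opening: 41.3
```

>>> step_arm --motion '[[[0,0,0.06,0,0,0,-0.4],[0,0,0.06,0,0,0,0.05],[0,0,0.06,0,0,0,0.2],[0,0,0.06,0,0,0,0.5],[0,0,0.06,0,0,0,1],[0,0,0.06,0,0,0,1],[0,0,-2,0,0,0,1],[0,0,-5,0,0,0,1],[0,0,-9,0,0,0,1],[0,0,-12,0,0,0,1],[0,0,-12,0,0,0,1]]]'

```text
time_s: 22.05
tool_pos: [505.5, 441.6, 397.6]
ee_rot: [[0.236, 0.972, 0.004], [0.972, -0.236, 0.005], [0.005, 0.003, -1.0]]
ft_force: [0.8, -0.2, 0.6]
opening: 86.7
```

```bash
python3 - <<'E'
from h import *
s=get('scene');t=get('top')
crop(s,180,60,380,260,3,'o_sc.png');crop(t,205,140,435,290,3.4,'o_top.png')
W=cloud(s);m=(abs(W[...,0]-505)<45)&(abs(W[...,1]-441)<45)&(W[...,2]>118)&(W[...,2]<140)
print(cv2.minAreaRect(W[m][:,:2].astype(np.float32)))
# round plate
m=(abs(W[...,0]-611)<75)&(abs(W[...,1]-311)<75)&(W[...,2]>5)&(W[...,2]<14);P=W[m][:,:2];print('rplate',cv2.minEnclosingCircle(P.astype(np.float32)),P.mean(0),np.percentile(P,[.5,99.5],axis=0).mean(0))
plan([((543,83,170),5.5),((543,83,54),5.5)])
E
```

```text
((504.8177185058594, 440.3853454589844), (42.50347137451172, 41.54838943481445), 83.09976196289062)
rplate ((594.229736328125, 331.6265563964844), 78.21965789794922) [608.88 310.21] [609.27 314.07]
t 22.15 grasp now [505.03 441.65 229.9 ] jaw -13.634496351548618 open 86.7 F [-0.2  -0.06  0.22]
[-33.95, 12.15, 5.96] [0.0, -0.1, -19.1]
[-33.96, 12.14, 17.56] [0.0, -0.1, -19.1]
```

View pics/o_sc.png

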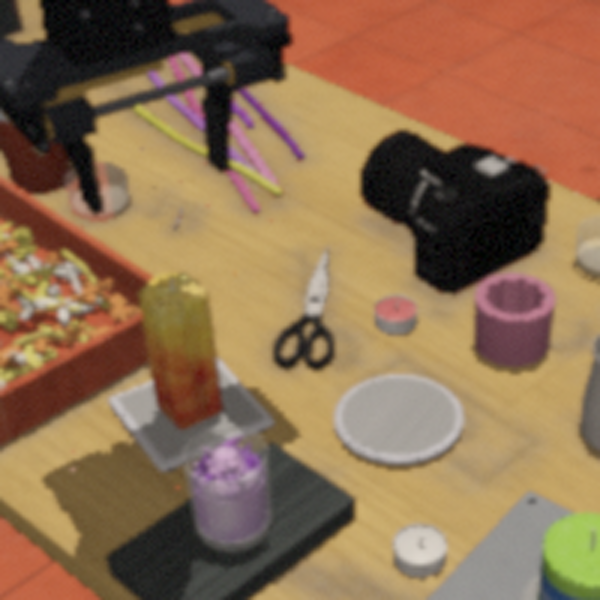

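View pics/o_top.png

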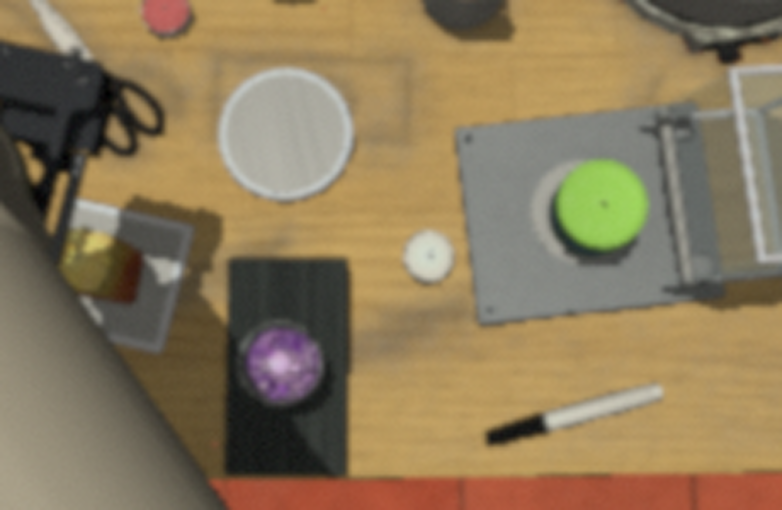

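>>> step_arm --motion '[[[-3,1.1,0,0,0,-2,1],[-7,2.5,0,0,0,-4,1],[-12,4.3,1,0,0,-7,1],[-17,6.1,2,0,0,-10,1],[-22,7.9,3,0,0,-13,1],[-27,9.7,5,0,0,-16,1],[-31,11.1,7,0,0,-19,1],[-33.4,12,9,0,0,-19.1,1],[-33.95,12.15,10,0,0,-19.1,1],[-33.95,12.15,10,0,0,-19.1,1],[-33.95,12.15,10,0,0,-19.1,1]]]'

```text
time_s: 23.52
tool_pos: [543.1, 84.7, 293.5]
ee_rot: [[-0.097, 0.995, 0.0], [0.995, 0.097, 0.001], [0.001, 0.001, -1.0]]
ft_force: [0.6, 0.6, -0.5]
opening: 87.1
```

```bash
python3 - <<'E'
from h import *
plan([((543,83,54),5.5)])
s=get('scene')
crop(s,270,60,470,310,2.4,'p_sc.png')
W=cloud(s);C=s['color'].astype(int)
m=(C[...,1]>C[...,2]+25)&(C[...,1]>C[...,0]+20)&(abs(W[...,0]-542)<60)&(abs(W[...,1]-82)<60)&(W[...,2]>72)&(W[...,2]<85)
P=W[m];print(len(P),np.percentile(P,[1,99],axis=0),np.percentile(P,[1,99],axis=0).mean(0))
E
```

```text
t 23.52 grasp now [543.2   84.76 129.53] jaw 5.58161224577376 open 87.1 F [ 0.64  0.56 -0.49]
[-0.17, -0.03, 7.55] [0.0, -0.0, 0.1]
319 [[512.9   52.29  73.18]
 [571.19  90.37  79.11]] [542.04  71.33  76.14]
```

View pics/p_sc.png

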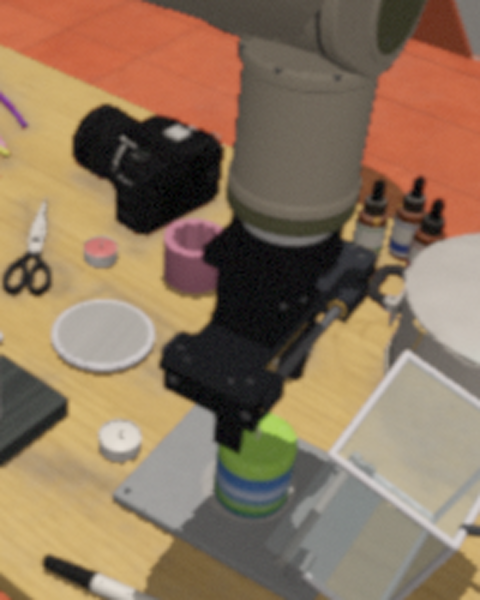

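>>> step_arm --motion '[[[-0.2,0,2,0,0,0,1],[-0.2,0,4,0,0,0,1],[-0.2,0,6,0,0,0,1],[-0.2,0,7.2,0,0,0,1],[-0.2,0,7.5,0,0,0,1],[-0.2,0,7.5,0,0,0,0.6],[-0.2,0,7.5,0,0,0,0.4],[-0.2,0,7.5,0,0,0,0.1],[-0.2,0,7.5,0,0,0,0],[-0.2,0,7.5,0,0,0,0],[-0.2,0,7.5,0,0,0,0]]]' --force 18

```text
time_s: 24.95
tool_pos: [543.4, 81.1, 218.5]
ee_rot: [[-0.095, 0.995, 0.001], [0.995, 0.095, 0.0], [0.0, 0.001, -1.0]]
ft_force: [-1.7, -0.2, 5.5]
opening: 62.8
```

```bash
python3 - <<'E'
from h import *
plan([((542.3,83,125),5.5),((611,311.5,125),10),((611,311.5,53),10)])
s=get('scene')
crop(s,270,60,470,310,2.4,'q_sc.png')
E
```

```text
t 24.95 grasp now [543.51  81.18  54.46] jaw 5.466807554363722 open 62.8 F [-1.68 -0.24  5.5 ]
[0.2, -0.09, -7.05] [0.0, -0.0, -0.0]
[22.29, 8.93, -7.04] [0.0, -0.0, -4.5]
[22.29, 8.92, 0.16] [0.0, -0.0, -4.5]
```

View pics/q_sc.png

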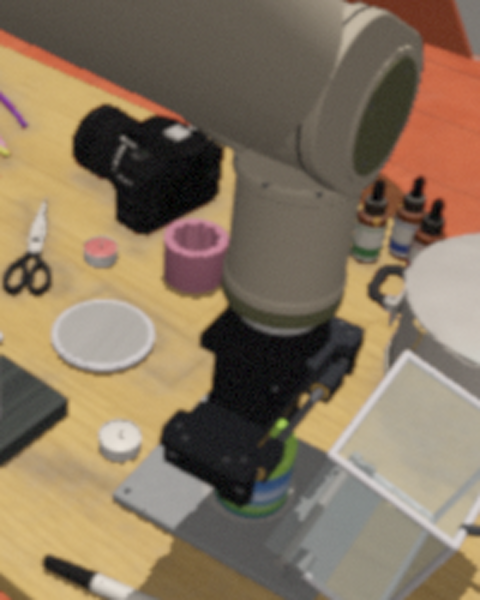

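>>> step_arm --motion '[[[0,0,-0.7,0,0,0,0],[0,0,-2,0,0,0,0],[0,0,-4,0,0,0,0],[0,0,-6,0,0,0,0],[0,0,-7,0,0,0,0],[0,0,-7,0,0,0,0]]]'

```text
time_s: 25.75
tool_pos: [543.3, 81.1, 288.7]
ee_rot: [[-0.095, 0.995, 0.001], [0.995, 0.095, 0.001], [0.001, 0.001, -1.0]]
ft_force: [0.7, -0.0, -2.0]
opening: 63.0
```

```bash
python3 - <<'E'
from h import *
plan([((611,311.5,125),10)])
s=get('scene');t=get('top')
crop(s,270,60,470,310,2.4,'r_sc.png')
crop(t,325,150,435,250,6,'r_top.png')
E
```

```text
t 25.75 grasp now [543.54  81.23 124.71] jaw 5.474320525069349 open 63.0 F [ 0.72 -0.03 -2.02]
[22.29, 8.93, -0.01] [0.1, -0.0, -4.5]
```

View pics/r_sc.png

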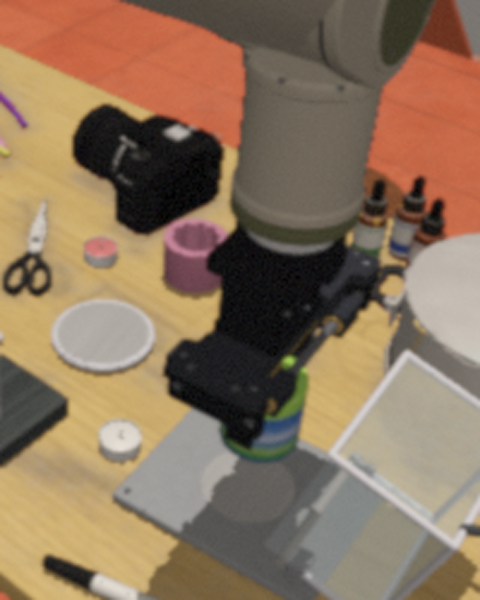

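View pics/r_top.png

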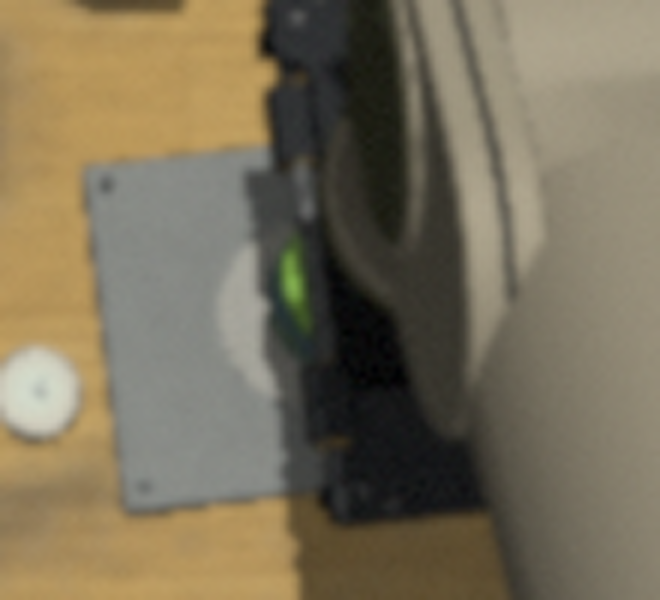

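```bash
python3 - <<'E'
import numpy as np
d=np.load('c1.npz');W=d['s'].reshape(-1,3)
for lo,hi in((640,660),(660,680),(680,700),(700,720),(720,740)):
  for a,b in ((200,250),(250,300),(300,350),(350,400)):
    m=(W[:,0]>lo)&(W[:,0]<hi)&(W[:,1]>a)&(W[:,1]<b);print(lo,a,np.nanpercentile(W[m][:,2],98).round() if m.any() else None,end=' | ')
  print()
E
```

```text
640 200 2.0 | 640 250 11.0 | 640 300 49.0 | 640 350 2.0 | 
660 200 2.0 | 660 250 2.0 | 660 300 9.0 | 660 350 1.0 | 
680 200 1.0 | 680 250 2.0 | 680 300 1.0 | 680 350 None | 
700 200 78.0 | 700 250 1.0 | 700 300 30.0 | 700 350 2.0 | 
720 200 82.0 | 720 250 51.0 | 720 300 51.0 | 720 350 1.0 |
```

>>> step_arm --motion '[[[2,0.3,-1,0,0,0,0],[4,0.5,-1,0,0,0,0],[6.5,0.8,-1,0,0,0,0],[9,1,-1,0,0,0,0],[12,1.4,-1,0,0,0,0],[15,1.8,-1,0,0,0,0],[17.5,2.4,-1,0,0,-1,0],[19.5,3.5,-1,0,0,-2,0],[21,5,-1,0,0,-3,0],[22,6.8,-1,0,0,-4,0],[22.3,8.3,-1,0,0,-4.5,0],[22.3,8.9,-1,0,0,-4.5,0],[22.3,8.9,0,0,0,-4.5,0],[22.3,8.9,1,0,0,-4.5,0],[22.3,8.9,1,0,0,-4.5,0]]]'

```text
time_s: 27.72
tool_pos: [609.8, 311.4, 276.6]
ee_rot: [[-0.173, 0.985, -0.002], [0.985, 0.173, -0.001], [-0.001, -0.002, -1.0]]
ft_force: [1.0, -0.6, -1.5]
opening: 62.5
```

```bash
python3 - <<'E'
from h import *
plan([((611,311.5,53),10)])
s=get('scene');t=get('top')
crop(s,220,60,420,260,3,'s_sc.png')
crop(t,325,150,435,250,6,'s_top.png')
E
```

```text
t 27.73 grasp now [609.44 311.24 112.55] jaw 9.971685384580743 open 62.5 F [ 0.96 -0.61 -1.5 ]
[-0.01, 0.13, 5.95] [-0.1, 0.0, -0.0]
```

View pics/s_sc.png

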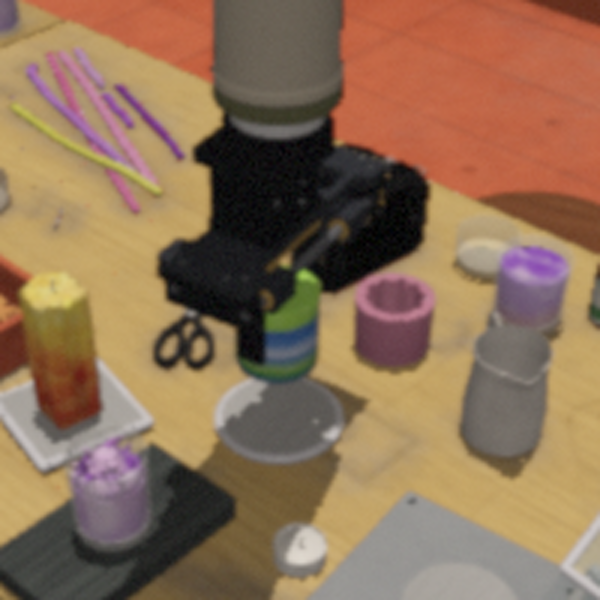

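View pics/s_top.png

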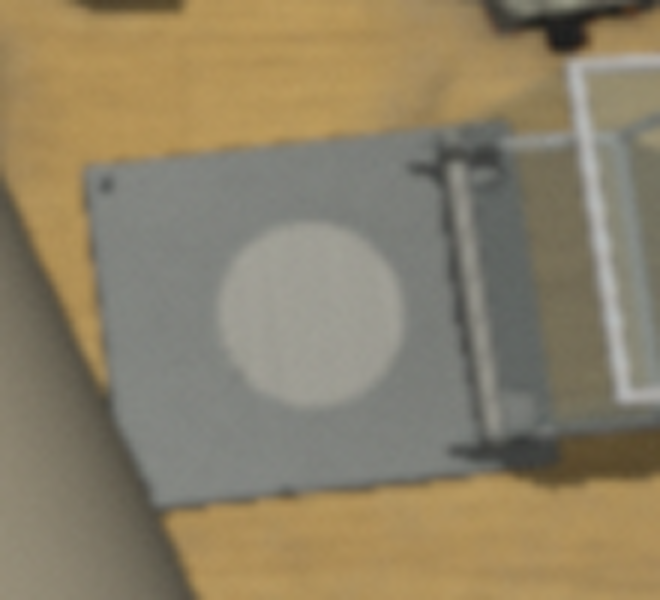

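>>> step_arm --motion '[[[0,0.1,1.5,0,0,0,0],[0,0.1,3,0,0,0,0],[0,0.1,4.5,0,0,0,0],[0,0.1,5.3,0,0,0,0],[0,0.1,5.8,0,0,0,0],[0,0.1,6.0,0,0,0,0],[0,0.1,6.0,0,0,0,0]]]'

```text
time_s: 28.7
tool_pos: [611.6, 311.8, 218.3]
ee_rot: [[-0.173, 0.985, 0.0], [0.985, 0.173, 0.0], [0.0, 0.0, -1.0]]
ft_force: [-0.1, 0.4, -1.5]
opening: 62.7
```

```bash
python3 - <<'E'
from h import *
plan([((611,311.5,53),10)])
t=get('top');print('seat',onz(t,[(325+311.5/6,150+314.5/6)],12))
W=cloud(t)
E
```

```text
t 28.7 grasp now [611.7  311.8   54.31] jaw 9.969790901477468 open 62.7 F [-0.13  0.35 -1.53]
[-0.01, -0.07, 0.13] [0.0, -0.0, -0.0]
seat [[546.02  85.94  12.  ]]
```

>>> step_arm --motion '[[[-0.05,-0.05,0.1,0,0,0,0],[-0.05,-0.05,0.17,0,0,0,0],[-0.05,-0.05,0.2,0,0,0,0],[-0.05,-0.05,0.2,0,0,0,0]]]'

```text
time_s: 29.25
tool_pos: [611.2, 311.1, 216.6]
ee_rot: [[-0.173, 0.985, 0.0], [0.985, 0.173, 0.0], [0.0, 0.0, -1.0]]
ft_force: [-3.3, -2.0, 5.2]
opening: 62.8
```

Contact is firm (about 7 N change). Releasing and rising.

>>> step_arm --motion '[[[-0.05,-0.05,0.16,0,0,0,0.5],[-0.05,-0.05,0.16,0,0,0,0.7],[-0.05,-0.05,0.16,0,0,0,1],[-0.05,-0.05,0.16,0,0,0,1],[-0.05,-0.05,-2,0,0,0,1],[-0.05,-0.05,-5,0,0,0,1],[-0.05,-0.05,-9,0,0,0,1],[-0.05,-0.05,-13,0,0,0,1],[-0.05,-0.05,-13,0,0,0,1]]]'

```text
time_s: 30.38
tool_pos: [611.6, 310.5, 351.8]
ee_rot: [[-0.173, 0.985, 0.007], [0.985, 0.173, 0.004], [0.003, 0.007, -1.0]]
ft_force: [0.4, -0.1, -1.4]
opening: 87.0
```

```bash
python3 - <<'E'
from h import *
s=get('scene');t=get('top')
crop(s,180,60,380,260,3,'u_sc.png');crop(t,205,140,435,290,3.4,'u_top.png')
plan([((434.5,310.5,180),45),((434.5,310.5,61),45)])
W=cloud(s);C=s['color'].astype(int)
m=(C[...,1]>C[...,2]+25)&(C[...,1]>C[...,0]+20)&(abs(W[...,0]-611)<60)&(abs(W[...,1]-311)<60)&(W[...,2]>70)&(W[...,2]<80)
P=W[m];print(len(P),P[:,2].mean(),np.percentile(P,[1,99],axis=0).mean(0))
m=(abs(W[...,0]-435)<60)&(abs(W[...,1]-311)<50)&(W[...,2]>45)&(W[...,2]<100);print(np.percentile(W[m],[2,98],axis=0).mean(0))
E
```

```text
t 30.48 grasp now [610.97 310.62 183.38] jaw 9.96358064948917 open 86.9 F [ 0.22  0.48 -0.52]
[3.06, -17.36, 0.31] [0.1, -0.0, -35.0]
[3.05, -17.38, 12.21] [0.1, -0.0, -35.0]
260 74.3145959983297 [609.09 310.7   74.12]
[434.45 310.09  70.72]
```

View pics/u_sc.png

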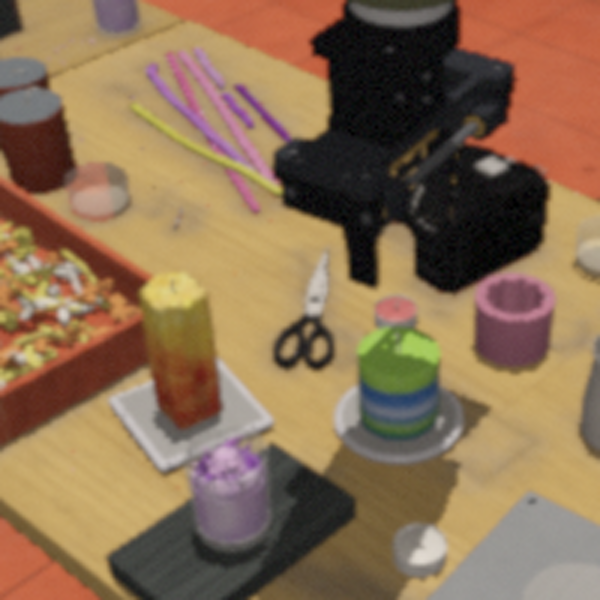

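View pics/u_top.png

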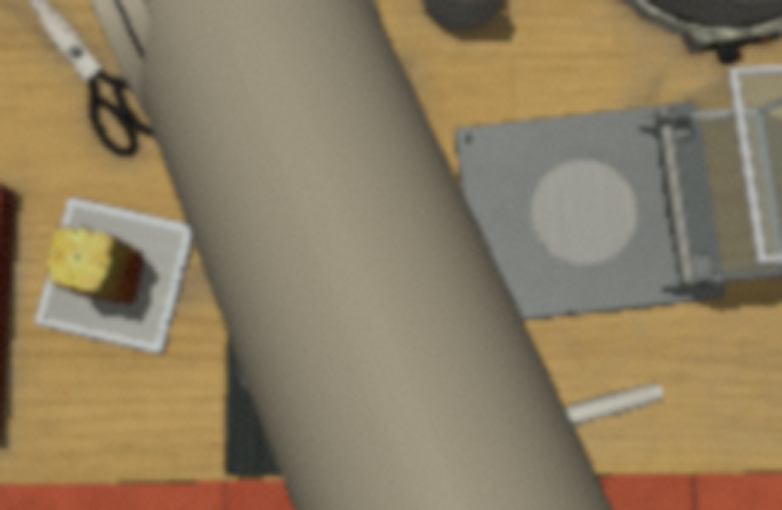

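>>> step_arm --motion '[[[0.4,-2,0,0,0,-2,1],[0.9,-5,0,0,0,-5,1],[1.6,-9,0,0,0,-8,1],[2.3,-13,0,0,0,-11,1],[2.8,-16,0,0,0,-15,1],[3.05,-17.4,0,0,0,-15,1],[3.05,-17.4,2,0,0,-15,1],[3.05,-17.4,4,0,0,-15,1],[3.05,-17.4,6,0,0,-15,1],[3.05,-17.4,6,0,0,-15,1]]]'

```text
time_s: 31.72
tool_pos: [434.0, 309.9, 284.6]
ee_rot: [[-0.42, 0.907, -0.002], [0.907, 0.42, -0.003], [-0.001, -0.003, -1.0]]
ft_force: [-0.7, -1.1, 0.7]
opening: 86.7
```

```bash
python3 - <<'E'
from h import *
plan([((434.5,310.2,61),25)])
s=get('scene')
crop(s,180,60,380,260,3,'v_sc.png')
E
```

```text
t 31.73 grasp now [433.66 309.53 120.56] jaw 24.861910901282236 open 86.7 F [-0.69 -1.11  0.7 ]
[0.01, 0.07, 5.96] [-0.2, 0.1, -0.1]
```

View pics/v_sc.png

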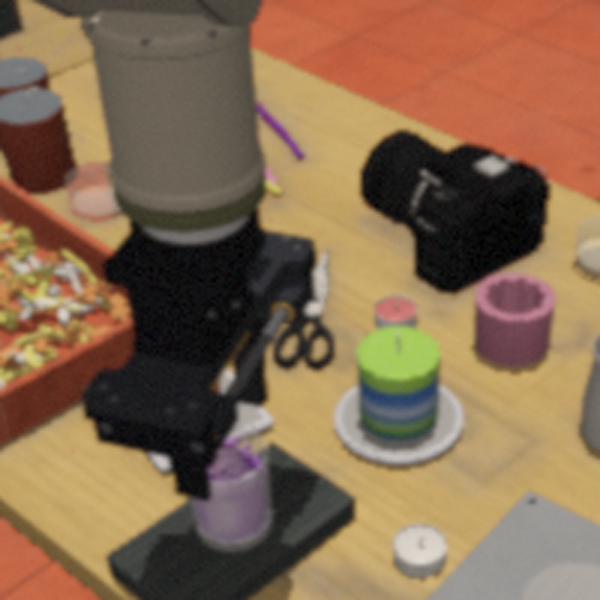

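>>> step_arm --motion '[[[0,0.07,2,0,0,0,1],[0,0.07,4,0,0,0,1],[0,0.07,5.6,0,0,0,1],[0,0.07,6,0,0,0,1],[0,0.07,6,0,0,0,0.5],[0,0.07,6,0,0,0,0.2],[0,0.07,6,0,0,0,-0.1],[0,0.07,6,0,0,0,-0.1],[0,0.07,6,0,0,0,-0.1]]]' --force 15

```text
time_s: 32.9
tool_pos: [434.8, 310.8, 226.4]
ee_rot: [[-0.422, 0.907, 0.0], [0.907, 0.422, 0.0], [0.0, 0.0, -1.0]]
ft_force: [-1.5, -0.3, 3.7]
opening: 56.9
```

```bash
python3 - <<'E'
from h import *
plan([((434.5,310.2,140),25),((545.5,85,140),5.5),((545.5,85,55),5.5)])
E
```

```text
t 32.9 grasp now [434.85 310.91  62.37] jaw 24.966904294553114 open 56.9 F [-1.46 -0.27  3.67]
[-0.04, -0.05, -7.76] [0.0, -0.0, -0.0]
[-25.14, 0.51, -7.77] [0.0, -0.0, 19.5]
[-25.15, 0.5, 0.73] [0.0, -0.0, 19.5]
```

>>> step_arm --motion '[[[0,0,-0.7,0,0,0,-0.1],[0,0,-2,0,0,0,-0.1],[0,0,-4,0,0,0,-0.1],[0,0,-6,0,0,0,-0.1],[-1,0,-7.5,0,0,1,-0.1],[-3,0.1,-7.8,0,0,3,-0.1],[-5.5,0.1,-7.8,0,0,5,-0.1],[-8,0.2,-7.8,0,0,7,-0.1],[-11,0.2,-7.8,0,0,9,-0.1],[-14,0.3,-7.8,0,0,12,-0.1],[-17,0.3,-7.8,0,0,14,-0.1],[-20,0.4,-7.8,0,0,16,-0.1],[-22.5,0.5,-7.8,0,0,18,-0.1],[-24.3,0.5,-7.8,0,0,19.5,-0.1],[-25.1,0.5,-7.8,0,0,19.5,-0.1],[-25.1,0.5,-6.5,0,0,19.5,-0.1],[-25.1,0.5,-4.5,0,0,19.5,-0.1],[-25.1,0.5,-3,0,0,19.5,-0.1],[-25.1,0.5,-2,0,0,19.5,-0.1],[-25.1,0.5,-2,0,0,19.5,-0.1]]]'

```text
time_s: 35.4
tool_pos: [544.9, 85.6, 245.3]
ee_rot: [[-0.096, 0.995, -0.001], [0.995, 0.096, -0.0], [-0.0, -0.001, -1.0]]
ft_force: [-0.4, -0.1, -2.0]
opening: 56.8
```

```bash
python3 - <<'E'
from h import *
plan([((545.5,85,53),5.5)])
s=get('scene')
crop(s,270,60,470,310,2.4,'w_sc.png')
# seat disc centre cross-check in scene (earlier frame colours saved? use now)
E
```

```text
t 35.4 grasp now [544.72  85.5   81.3 ] jaw 5.4892931475534175 open 56.8 F [-0.36 -0.11 -1.99]
[-0.06, 0.06, 2.83] [-0.1, 0.0, -0.0]
```

View pics/w_sc.png

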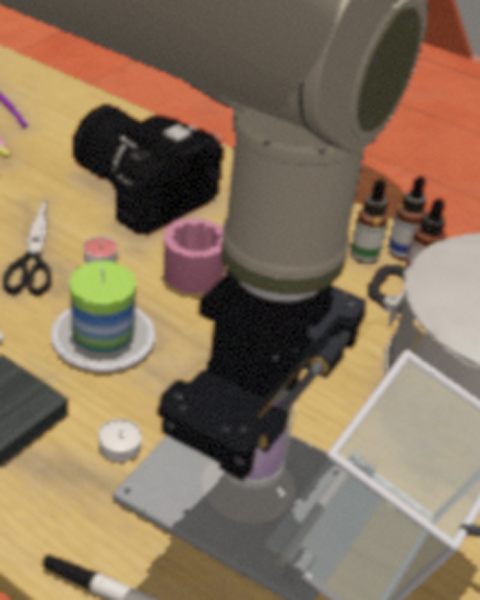

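```bash
python3 - <<'E'
from h import *
s=get('scene');print(onz(s,[(270+249/2.4,60+486/2.4)],12))
E
```

```text
[[545.88  84.2   12.  ]]
```

>>> step_arm --motion '[[[0,0.1,1,0,0,0,-0.1],[0,0.1,2,0,0,0,-0.1],[0,0.1,2.5,0,0,0,-0.1],[0,0.1,2.8,0,0,0,-0.1],[0,0.1,2.9,0,0,0,-0.1],[0,0.1,2.9,0,0,0,-0.1]]]'

```text
time_s: 36.25
tool_pos: [546.3, 85.4, 217.1]
ee_rot: [[-0.095, 0.995, 0.0], [0.995, 0.095, 0.0], [0.0, 0.0, -1.0]]
ft_force: [0.3, -0.8, -2.2]
opening: 57.2
```

Seat ≈ (546, 85), and the grasp is there. Last 1 mm down, release, rise.

>>> step_arm --motion '[[[0,0,0.05,0,0,0,-0.1],[0,0,0.09,0,0,0,-0.1],[0,0,0.09,0,0,0,-0.1],[0,0,0.08,0,0,0,0.4],[0,0,0.08,0,0,0,0.7],[0,0,0.08,0,0,0,1],[0,0,0.08,0,0,0,1],[0,0,-2,0,0,0,1],[0,0,-5,0,0,0,1],[0,0,-9,0,0,0,1],[0,0,-13,0,0,0,1],[0,0,-17,0,0,0,1]]]'

```text
time_s: 37.75
tool_pos: [546.0, 85.3, 388.4]
ee_rot: [[-0.095, 0.995, 0.0], [0.995, 0.095, 0.0], [0.0, 0.0, -1.0]]
ft_force: [0.9, 0.2, -0.9]
opening: 87.1
```

```bash
python3 - <<'E'
from h import *
s=get('scene');t=get('top')
plan([((566.5,-122,260),95.5)])
crop(s,270,60,500,310,2.3,'x_sc.png');crop(t,325,140,465,260,5,'x_top.png')
W=cloud(s)
m=(abs(W[...,0]-546)<45)&(abs(W[...,1]-85)<45)&(W[...,2]>35)&(W[...,2]<95);print(np.percentile(W[m],[2,98],axis=0),np.percentile(W[m],[2,98],axis=0).mean(0))
E
```

```text
t 37.85 grasp now [548.17  85.58 227.34] jaw 5.449771902923802 open 87.1 F [ 0.95 -0.72  0.71]
[-20.8, -0.02, -3.31] [0.4, 0.2, -90.0]
[[518.08  57.35  37.82]
 [573.71 112.07  84.  ]] [545.89  84.71  60.91]
```

View pics/x_sc.png

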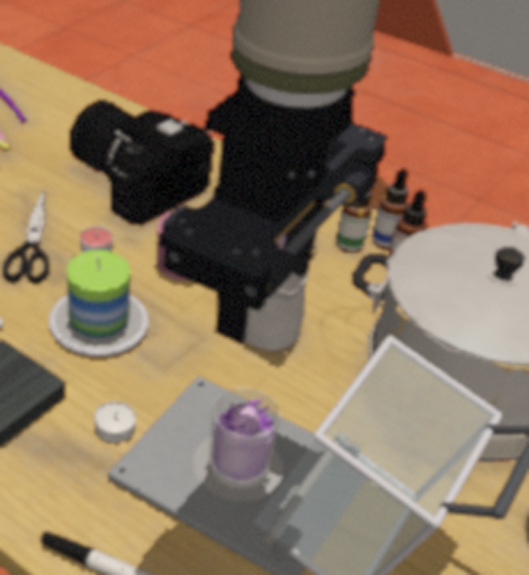

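View pics/x_top.png

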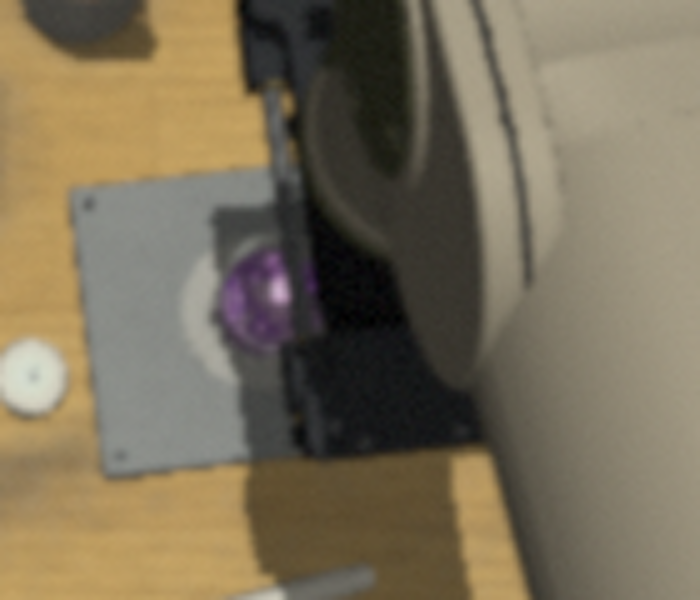

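>>> step_arm --motion '[[[0,0,-2,0,0,-10,1],[0,0,-3.3,0,0,-20,0.5],[-2,0,-3.3,0,0,-30,0],[-5,0,-3.3,0,0,-40,-0.1],[-9,0,-3.3,0,0,-50,-0.1],[-13,0,-3.3,0,0,-60,-0.1],[-17,0,-3.3,0,0,-70,-0.1],[-20,0,-3.3,0,0,-80,-0.1],[-21,0,-3.3,0,0,-90,-0.1],[-21.1,0,-3.3,0,0,-90,-0.1],[-21.1,0,-3.3,0,0,-90,-0.1]]]'

```text
time_s: 39.22
tool_pos: [566.3, -124.0, 419.6]
ee_rot: [[-0.996, -0.092, -0.001], [-0.092, 0.996, 0.0], [0.0, 0.0, -1.0]]
ft_force: [-0.6, -0.0, -0.1]
opening: 38.7
```

```bash
python3 - <<'E'
from h import *
plan([((566.8,-125,161),95.5)])
s=get('scene');t=get('top')
crop(s,320,60,560,310,2.3,'y_sc.png')
W=cloud(s);C=s['color'].astype(int)
m=(C.sum(-1)<270)&(abs(W[...,0]-566)<70)&(abs(W[...,1]+125)<40)&(W[...,2]>120)&(W[...,2]<185)
P=W[m];print(len(P));P=P[np.argsort(P[:,0])];print(P[::max(1,len(P)//20)])
E
```

```text
t 39.23 grasp now [ 566.25 -123.9   255.61] jaw 95.27556236938956 open 38.7 F [-0.58 -0.04 -0.05]
[-0.04, -0.11, 9.46] [0.0, -0.0, -0.2]
394
[[ 515.09  -99.04  142.56]
 [ 517.05 -130.01  160.48]
 [ 517.98 -118.25  154.12]
 [ 518.79  -97.19  142.46]
 [ 519.65 -125.9   159.25]
 [ 520.77 -106.59  148.74]
 [ 523.73 -124.15  158.69]
 [ 530.95 -131.1   162.69]
 [ 537.35 -126.59  162.57]
 [ 544.05 -128.44  162.73]
 [ 552.42 -124.93  161.87]
 [ 559.88 -126.73  161.42]
 [ 567.99 -122.61  163.11]
 [ 574.67 -125.88  164.69]
 [ 581.93 -125.07  162.56]
 [ 591.16 -121.38  161.53]
 [ 599.39 -120.54  163.74]
 [ 605.6  -100.48  145.77]
 [ 606.67 -106.96  152.31]
 [ 607.57 -115.39  157.89]
 [ 608.93 -110.3   155.44]]
```

View pics/y_sc.png

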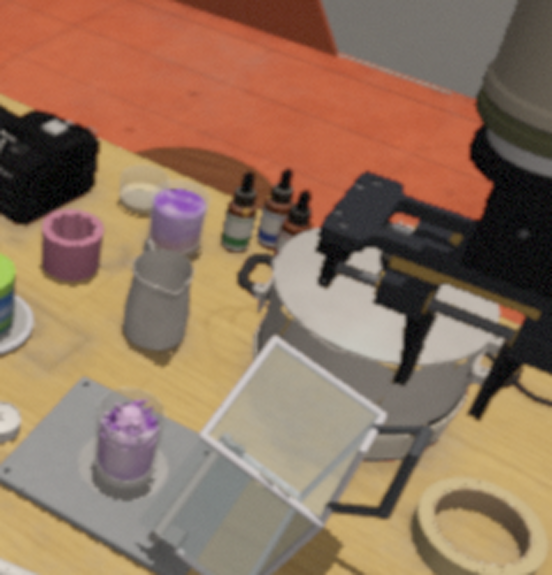

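>>> step_arm --motion '[[[0,-0.1,2,0,0,0,-0.1],[0,-0.1,4,0,0,0,-0.1],[0,-0.1,6,0,0,0,-0.1],[0,-0.1,8,0,0,0,-0.1],[0,-0.1,9,0,0,0,-0.1],[0,-0.1,9.5,0,0,0,-0.1],[0,-0.1,9.5,0,0,0,-0.1],[0,-0.1,9.5,0,0,0,-0.6],[0,-0.1,9.5,0,0,0,-1],[0,-0.1,9.5,0,0,0,-1],[0,-0.1,9.5,0,0,0,-1]]]' --force 15

```text
time_s: 40.7
tool_pos: [566.4, -125.1, 324.9]
ee_rot: [[-0.995, -0.096, -0.0], [-0.096, 0.995, 0.001], [0.0, 0.001, -1.0]]
ft_force: [-0.1, -0.1, 0.7]
opening: 9.0
```

```bash
python3 - <<'E'
from h import *
plan([])
o=env.get_obs();R=np.array(o['ee_rot']);g=o['tool_pos']+164*R[:,2]
ac=np.arctan2(106,162)
sx=np.array([np.sin(np.radians(5.5)),-np.cos(np.radians(5.5)),0])
# hinge from opening arc: start pinch (539.5,165.1), angle from z
aS=np.arcsin((159.7-32)/194);H=np.array([539.5,165.1,0])+sx*194*np.cos(aS);print('hinge',H,'from seat',np.array([546,85.3,0])+66*sx)
a0=np.pi-np.arcsin((g[2]-32)/194);print('angle',a0-ac,'pred handle',H-sx*194*np.cos(a0),g)
for a in np.linspace(a0,ac-0.02,20)[1:]:
    d=sx*194*(np.cos(a0)-np.cos(a))+np.array([0,0,194*(np.sin(a)-np.sin(a0))])
    print(np.round(R.T@d/10,1).tolist())
E
```

```text
t 40.7 grasp now [ 566.39 -124.91  160.88] jaw 95.49165847541225 open 9.0 F [-0.11 -0.07  0.65]
hinge [553.5   19.73   0.  ] from seat [552.33  19.6    0.  ]
angle 1.835596728477763 pred handle [ 567.4  -124.61    0.  ] [ 566.39 -124.91  160.88]
[0.0, 1.3, -1.4]
[0.0, 2.8, -2.6]
[0.0, 4.3, -3.6]
[0.0, 6.0, -4.5]
[0.0, 7.7, -5.3]
[0.0, 9.6, -5.9]
[0.0, 11.4, -6.3]
[0.0, 13.3, -6.5]
[0.0, 15.2, -6.5]
[0.0, 17.1, -6.3]
[0.0, 18.9, -6.0]
[0.0, 20.8, -5.5]
[0.0, 22.5, -4.8]
[0.0, 24.2, -3.9]
[0.0, 25.8, -2.9]
[0.0, 27.3, -1.7]
[0.0, 28.6, -0.4]
[0.0, 29.9, 1.1]
[0.0, 30.9, 2.6]
```

>>> step_arm --motion '[[[0,0.5,-0.6,0,0,0,-1],[0,1.3,-1.4,0,0,0,-1],[0,2.8,-2.6,0,0,0,-1],[0,4.3,-3.6,0,0,0,-1],[0,6.0,-4.5,0,0,0,-1],[0,7.7,-5.3,0,0,0,-1],[0,9.6,-5.9,0,0,0,-1],[0,11.4,-6.3,0,0,0,-1],[0,13.3,-6.5,0,0,0,-1],[0,15.2,-6.5,0,0,0,-1],[0,17.1,-6.3,0,0,0,-1],[0,18.9,-6.0,0,0,0,-1],[0,20.8,-5.5,0,0,0,-1],[0,22.5,-4.8,0,0,0,-1],[0,24.2,-3.9,0,0,0,-1],[0,25.8,-2.9,0,0,0,-1],[0,27.3,-1.7,0,0,0,-1],[0,28.0,-1.0,0,0,0,-1],[0,28.0,-1.0,0,0,0,-1]]]'

```text
time_s: 43.08
tool_pos: [539.7, 155.0, 334.1]
ee_rot: [[-0.995, -0.097, 0.0], [-0.097, 0.995, 0.001], [-0.001, 0.001, -1.0]]
ft_force: [3.9, 4.5, 1.6]
opening: 9.3
```

```bash
python3 - <<'E'
from h import *
plan([])
o=env.get_obs();R=np.array(o['ee_rot']);g=o['tool_pos']+164*R[:,2]
ac=np.arctan2(106,162);sx=np.array([np.sin(np.radians(5.5)),-np.cos(np.radians(5.5)),0])
H=np.array([553,19.7,32]);a0=np.arctan2(g[2]-32,-(g-H)@sx);print(a0-ac,np.hypot(g[2]-32,(g-H)@sx))
for a in np.linspace(a0,ac-0.02,6)[1:]:
    d=H-sx*194*np.cos(a)+np.array([0,0,194*np.sin(a)])-g
    print(np.round(R.T@d/10,2).tolist())
s=get('scene');crop(s,270,60,500,310,2.3,'z_sc.png')
E
```

```text
t 43.08 grasp now [539.76 155.13 170.14] jaw 95.5603165929048 open 9.3 F [3.92 4.53 1.6 ]
0.21351310392853473 193.90641108513634
[-0.02, 0.64, 0.64]
[-0.02, 1.23, 1.32]
[-0.02, 1.8, 2.03]
[-0.02, 2.33, 2.76]
[-0.02, 2.83, 3.52]
```

View pics/z_sc.png

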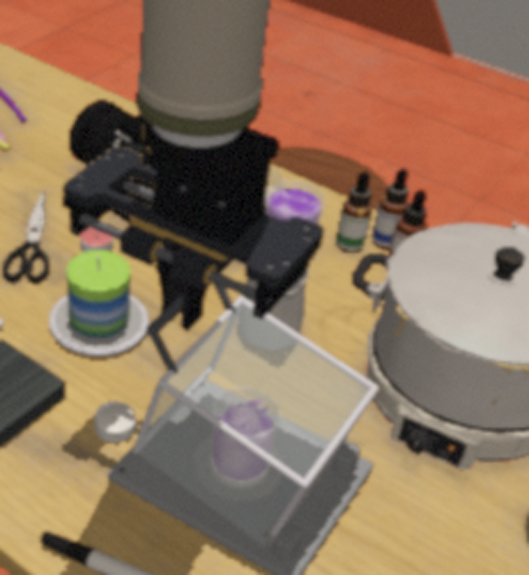

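>>> step_arm --motion '[[[0,0.6,0.6,0,0,0,-1],[0,1.2,1.3,0,0,0,-1],[0,1.8,2.0,0,0,0,-1],[0,2.3,2.7,0,0,0,-1],[0,2.5,3.0,0,0,0,-1],[0,2.65,3.25,0,0,0,-1],[0,2.75,3.45,0,0,0,-1],[0,2.75,3.45,0,0,0,-1]]]'

```text
time_s: 44.12
tool_pos: [537.1, 181.9, 300.2]
ee_rot: [[-0.995, -0.096, 0.001], [-0.096, 0.995, 0.002], [-0.001, 0.001, -1.0]]
ft_force: [4.6, 6.2, 1.7]
opening: 9.4
```

```bash
python3 - <<'E'
from h import *
plan([])
o=env.get_obs();R=np.array(o['ee_rot']);g=o['tool_pos']+164*R[:,2]
ac=np.arctan2(106,162);sx=np.array([np.sin(np.radians(5.5)),-np.cos(np.radians(5.5)),0])
H=np.array([553,19.7,32]);a0=np.arctan2(g[2]-32,-(g-H)@sx);print(a0-ac)
s=get('scene');crop(s,270,60,500,310,2.3,'za_sc.png')
E
```

```text
t 44.12 grasp now [537.19 182.19 136.16] jaw 95.52832731887975 open 9.4 F [4.64 6.24 1.7 ]
-0.011492761811527363
```

View pics/za_sc.png

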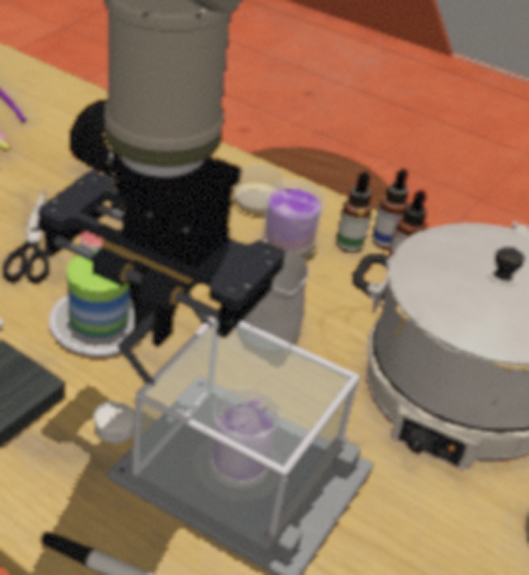

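>>> step_arm --motion '[[[0,0.1,0.2,0,0,0,-1],[0,0.2,0.4,0,0,0,-1],[0,0.2,0.5,0,0,0,-1],[0,0.2,0.5,0,0,0,-1]]]'

```text
time_s: 44.68
tool_pos: [537.4, 182.3, 296.7]
ee_rot: [[-0.996, -0.095, 0.002], [-0.095, 0.996, 0.001], [-0.002, 0.0, -1.0]]
ft_force: [-0.4, -0.1, 16.5]
opening: 8.8
```

>>> step_arm --motion '[[[0,0,-0.1,0,0,0,-0.4],[0,0,-0.1,0,0,0,-0.4],[0,0,-0.1,0,0,0,-0.3],[0,0,-2,0,0,0,-0.3],[0,0,-5,0,0,0,-0.3],[0,0,-9,0,0,0,-0.3],[0,0,-14,0,0,0,-0.3],[0,5,-16,0,0,0,0],[0,11,-16,0,0,0,0],[0,17,-16,0,0,0,0],[0,23,-16,0,0,10,0],[0,29,-16,0,0,20,0],[0,35,-16,0,0,30,0],[0,38,-16,0,0,30,0]]]'

```text
time_s: 46.42
tool_pos: [498.7, 564.5, 453.5]
ee_rot: [[-0.91, 0.414, -0.002], [0.414, 0.91, -0.001], [0.002, -0.002, -1.0]]
ft_force: [0.7, 0.1, -0.6]
opening: 43.3
```

```bash
python3 - <<'E'
from h import *
plan([])
s=get('scene');t=get('top')
crop(s,180,100,440,310,2.9,'zb_sc.png');crop(t,205,140,435,290,3.4,'zb_top.png')
for n,c in(('s',s),('t',t)):
    W=cloud(c);C=c['color'].astype(int)
    m=(C.sum(-1)<270)&(abs(W[...,0]-538)<43)&(abs(W[...,1]-181)<14)&(W[...,2]>120)&(W[...,2]<160)
    print(n,'handle',m.sum(),np.median(W[m],axis=0) if m.any() else 0)
    m=(abs(W[...,0]-546)<75)&(abs(W[...,1]-85)<70)&(W[...,2]>100)&(W[...,2]<135)
    print('hood top z',np.percentile(W[m][:,2],[10,50,90]))
    P=W[m];A=np.c_[P[:,:2]-[546,85],np.ones(len(P))];print('plane',np.linalg.lstsq(A,P[:,2],rcond=None)[0])
    for nm,(x,y),lo,hi in(('sq',(505,441),120,140),('jar',(546,85),35,95),('rnd',(611,311),70,80)):
        m=(abs(W[...,0]-x)<45)&(abs(W[...,1]-y)<45)&(W[...,2]>lo)&(W[...,2]<hi)
        if m.sum()>50:
            print(nm,m.sum(),np.percentile(W[m],[2,98],axis=0).mean(0), cv2.minAreaRect(W[m][:,:2].astype(np.float32)))
E
```

```text
t 46.42 grasp now [498.28 564.36 289.47] jaw 65.52688682528458 open 43.3 F [ 0.73  0.1  -0.59]
s handle 137 [538.12 178.54 140.65]
hood top z [111.12 112.77 114.26]
plane [  0.02   0.   112.51]
sq 239 [503.66 439.67 125.62] ((505.02581787109375, 440.8693542480469), (43.17868423461914, 41.719608306884766), 76.48433685302734)
rnd 420 [609.63 310.23  73.83] ((610.1806030273438, 311.1664733886719), (63.2569580078125, 62.14333724975586), 42.122745513916016)
t handle 136 [537.69 182.64 141.28]
hood top z [110.53 112.63 114.83]
plane [  0.     0.   112.65]
sq 308 [506.23 440.99 126.36] ((506.2579650878906, 442.3927917480469), (42.3714485168457, 41.08823013305664), 78.75386810302734)
rnd 530 [612.34 311.52  74.55] ((612.3145141601562, 311.67791748046875), (63.00628662109375, 63.19521713256836), 76.85216522216797)
```

View pics/zb_sc.png

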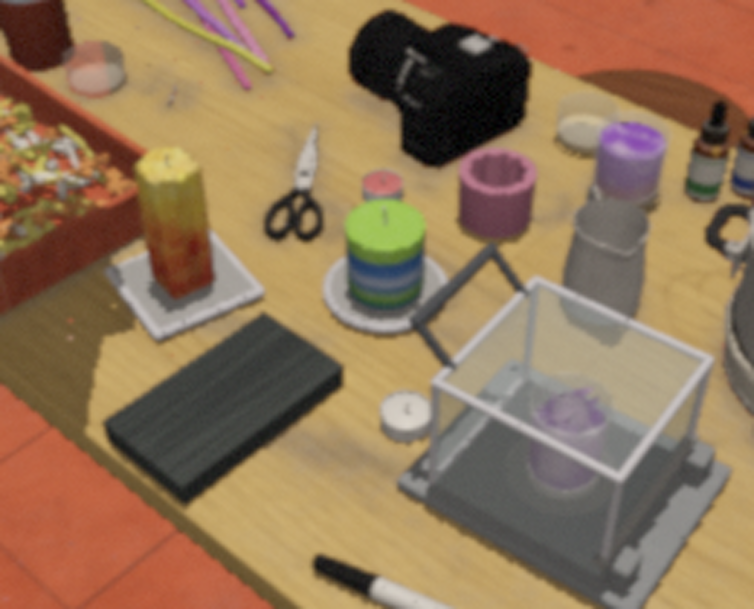

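View pics/zb_top.png

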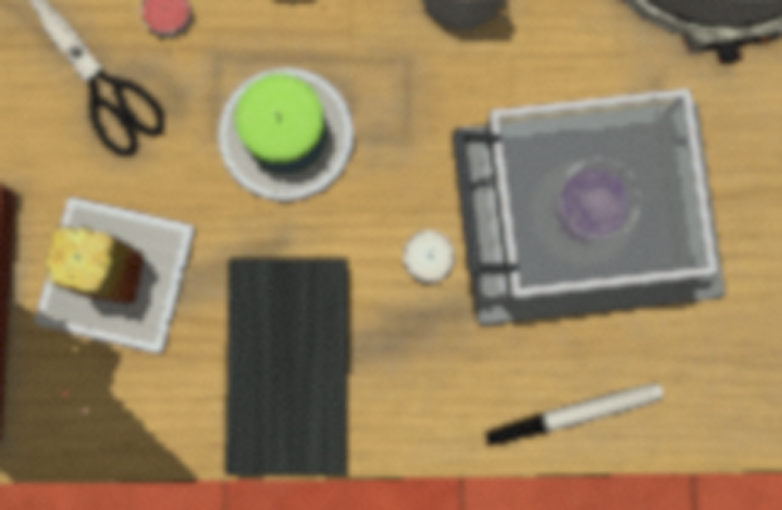

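```bash
python3 -c "
from plant import workorder;print(workorder.sign_off())"
```

```text
the job is handed in; nothing more can be done
None
```

The three castings are on their own places, the guard is closed over the glass, and I handed the job in at about 46 s of the 131 s allowed.

**Order of work:** I opened the guard and set the glass down on the dark block. Then the square candle went to the square plate, the round candle to the round plate and the glass to the seat. Last, I swung the guard shut by its handle and moved the gripper clear.

**Last checks (camera images):**
- **Square candle:** upright, within about 1.5 mm of the plate's middle and in line with its edges to about 2°.
- **Round candle:** upright, within about 1.5 mm of the plate's middle.
- **Glass:** upright, within about 1 mm of the seat's middle. I measured this just before closing the guard; afterwards I checked it only by eye, through the clear hood.
- **Guard:** the hood top is level to within a few hundredths at about 112.6 mm. The handle is back at its closed position, and pressing it down met a firm stop at about 16 N.

**Disagreements:**
- The two cameras differ by 1 to 3 mm on the two candles, about the calibration error.
- The seat's middle came out about 2 mm apart between the views, so I aimed between them.
- The square candle read 41 mm between the fingers instead of its stated 45 mm, but it was held and carried without slipping.

No check failed.

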